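# Seat a collet-chuck arbor in the inclined spindle

## Robot

A 7-joint arm with a two-finger parallel gripper is mounted at the origin on a cart in front of the work surface, level with it; the furniture and walls round the work are solid. World frame = base frame: x ahead of the robot, y to its left, z up, the work surface at z = 0. Lengths are in m, angles in rad, forces in N, time in s.
With the tool pointing down it reaches from about 0.4 to 0.85 m from the base axis. Payload 4.5 kg.
Tool frame: the origin (TCP) lies at the very end of the fingers, on their centre line; the grasp point (between the pads) lies 19 mm behind it (manip.grasp_offset is the distance from the TCP to the grasp point, in m); y points along the fingers, z is the direction in which the jaws open and shut, and the axes are right-handed (so a half turn about y gives the same grasp; the last joint's range is limited). The gripper opens to 88 mm and grips with 3 to 60 N. Pads are 18 mm wide; open, the fingers measure 123 mm over their backs; the gripper's body (75 mm by 187 mm) begins 45 mm behind the grasp point.
Start: joints at [1.169, 0.689, -0.195, 1.565, 0.157, 0.902, -0.215], TCP at [0.264, -0.567, 0.239] pointing down, gripper open.
Joint ranges: [-3.01, 3.01], [-0.46, 2.08], [-1.47, 1.51], [0.13, 2.56], [-1, 4.14], [0.04, 2.09], [-2.66, 2.66]. Speed limits (rad/s): [2.57, 2.57, 3.14, 3.14, 3.14, 3.14, 3.14].

## Interface

Orientations are given as a rotation vector (axis times angle).
In Python, from workcell import manip gives the robot as it stands. The module is installed in compiled form; this text tells all that it offers.
- The arm moves only by the tool move_arm, never from a script. Its argument "commands" is a list of rows, each a list of 3 entries, a list of its own where there are three numbers: the turn, a rotation vector about the tool's x, y, z in rad, then the shift along the tool's x, y, z in mm, then the finger opening in mm, from 0 to 88.1. In form: [[[wx, wy, wz], [dx, dy, dz], fingers], ...]. A call has exactly 8 rows; each row shifts and turns the commanded pose from where the row before left it, along the tool's axes as they then stand; what a row does not reach is not made up. A row lasts 1/8 s, in which the tool goes at most 62.5 mm and 10.7 degrees, less where a joint would pass 70% of its speed; a pose out of reach is approached as far as the arm can. A call with a gripper value outside its range is refused whole. The fingers move at their own pace and stop on an object; "squeeze" is the grip in N (left out, the last holds). Time passes only in rows, so rows that do not move let the fingers close, or fill a call up. It gives the time, the measured TCP pose, the force and the opening at its end, in the units of the state.
- manip.read_state(): the state, without advancing time (a new reading comes with each control period).
- manip.capture(name): name is "side" or "top" or "wrist"; returns the picture (400x640x3 uint8, red, green, blue); there is no depth.
- manip.calibration(name): a dict with "K" (3x3 intrinsics, pixels), "R" (3x3) and "t" (3): a world point X has camera coordinates R X + t. Camera axes: x right, y down, z forward; pixel columns grow to the right and rows downward; lengths in m; the calibration is good to about 2 mm. A picture is of the moment at which its call begins: read the wrist's pose just before it. calibration takes no time and is no camera call; for the wrist camera it gives the pose at the moment of the call.
- manip.job_done(): hands the job in, once; it reports no verdict.
The state is a dict: "time": time; "qpos": joint angles; "qd": joint speeds; "effort": joint torques, N m; "tcp_pos": TCP position; "eef_rot": TCP orientation; "contact_force": force on the tool from outside, world axes, zero at the start; "wrist_torque": the same for the moment, N m; "finger_gap": finger opening in m.
Only numpy, scipy, OpenCV 4.12 (cv2) and the standard library are available. Lean on these libraries where they do the work, as an engineer would, in place of code of your own. Each camera call takes 0.05 s, during which the arm holds its last target. There are 200 camera calls.

## Task

Take the collet-chuck arbor out of the tool rack and seat it in the spindle of the inclined fixture, lowering it in and not forcing or dropping it: feel for the two drive dogs by turning the arbor until its slots go over them, so that its flange lies fully home and flat on the spindle face. Then let go of it, and leave the test mandrel in the rack and the gauge, caliper and spanner on the bench undisturbed.

Things in the scene. Friction and masses are not known exactly. Their poses are not given: they have to be found in the camera images.
- arbor_grip (a point): Grip centre of the collet-chuck arbor (loose, steel, about 0.35 kg, varying by a third); z: its axis, from taper to nut. Along z from here: dark nut, 37 mm across, +14 to +30 mm; body, 38 mm round with two flats 30 mm apart facing +y and -y, -26 to +14; flange, 52 mm across, -40 to -26; taper below. Starts upright in either rack place, yaw within 0.4 rad of the rack's.
- arbor_flange (a point): Centre of the arbor flange's lower face, which rests on the rack plate at the start; axes as arbor_grip, which is 40 mm above it. Taper shank below: 32 mm diameter here, 18 mm at its tip 45 mm down. Two like drive slots in this face, at +x and -x, 12.5 mm wide, 7.5 mm deep, open outwards; half a turn makes no difference.
- spindle_head: Fixed blue round head, 77 mm across, leaning 30 degrees roughly towards the robot. Origin: centre of the spindle face at the bore's mouth; z: spindle axis outwards (up and to the front); x: across it, up and to the back; y: level. Home: arbor flange's lower face on the spindle face, so arbor_grip is 40 mm out along z; play about 1 mm across, 3 degrees in turning.
- dog_tops (a point): On the spindle axis at the height of the tops of the two dark dogs, 6 mm out from the spindle face; axes as spindle_head. Dogs: opposite each other, 19 to 27 mm from the axis, 10 mm wide, edges lightly broken. They lie within 0.7 rad either way of +x and -x, angle not measured; the spindle is braked and ignores light turning. With slots off the dogs the flange stops here, 6 mm short.
- bore_end (a point): Lower end of the spindle's tapered bore, on its axis, 50 mm inside the face; axes as spindle_head. The bore is 34 mm wide at the face and 20 mm here, in a steel nose 63 mm across.
- tilt_fixture: Grey base of the inclined fixture, fixed to the bench: a plate 150 x 116 x 14 mm with two cheeks that carry the head. Origin: centre of its underside; its front is -x. The head's face centre lies 20 mm to the front and 115 mm up.
- tool_rack: Grey tool rack, fixed to the bench: a plate 170 (x) x 80 (y) mm, its top 58 mm above the bench, on two end cheeks, with two 35 mm holes at 42 mm either way along x. Origin: centre of its underside.
- test_mandrel: Loose test mandrel in the other place of the rack, on the same flange and taper; a slim 18 mm bar with a blue band stands up from it, 64 mm above the rack's plate. Origin: centre of the flange's lower face.
- dial_gauge: Loose dial gauge lying on the bench, 126 x 60 x 24 mm. Origin: underside.
- caliper: Loose digital caliper lying on the bench, 70 x 225 x 16 mm. Origin: underside.
- spanner_1: Loose open-ended spanner lying on the bench, 29 x 186 x 6 mm. Origin: underside.

How it is judged:
By the outcome, as a careful person would: the job done as asked, in the order asked, and still so for the second after the job is handed in, with the robot touching nothing.
It also fails if it takes over 64 s, if anything falls off the work surface, if the arm or the gripper's body presses on something with over 40 N, if the wrist force passes 120 N, or if a joint passes its speed limit or range.

## Working session

There is one attempt and no reset: what is moved stays moved. The work goes in short steps, Python scripts to look and compute and a tool call to move; the robot and the scene stay as the last step left them, time stands still between calls to the robot, and variables do not carry over. Pictures are saved under pics/ and viewed, about 8 in all and at most 12, crops included, and the job is handed in when it is done.

Besides the shell and the picture viewer there is one more tool, called after ">>>" by a JSON object that holds its "fn" and its "kwargs". move_arm: Moves the arm, as the interface text tells. Its arguments: {"type":"object","properties":{"commands":{"type":"array"},"squeeze":{"type":"number"}},"required":["commands"]}

```bash
mkdir -p pics; python3 - <<'E'
from workcell import manip
import cv2,numpy as np
s=manip.read_state();print(s)
for n in("side","top"):
    im=manip.capture(n);cv2.imwrite(f"pics/{n}0.png",im[:,:,::-1])
    c=manip.calibration(n);print(n,c)
    print("cam pos",-c["R"].T@c["t"])
print(manip.grasp_offset)
E
```

```text
{'time': 0.0, 'qpos': array([ 1.16881158,  0.69000846, -0.19454909,  1.56637365,  0.15730071,
        0.90248845, -0.21509234]), 'qd': array([ 1.47923748e-04, -5.67453456e-05,  1.34180588e-03,  2.15975348e-03,
       -4.51676651e-04,  5.32436961e-04,  5.31848251e-04]), 'effort': array([-4.98976551e-04, -5.27569592e+01, -1.26696791e+00, -1.53433764e+01,
       -5.25974901e-02,  6.54484276e-03,  1.62875699e-04]), 'tcp_pos': array([ 0.26352361, -0.56601033,  0.23788776]), 'eef_rot': array([-0.43913209,  1.98226002, -1.97858576]), 'contact_force': array([ 0.03150834, -0.23338126, -0.04033531]), 'wrist_torque': array([0.03771419, 0.02871553, 0.04622779]), 'finger_gap': 0.0883124456472044}
side {'K': array([[377.09342392,   0.        , 318.13968627],
       [  0.        , 377.09342392, 203.22228175],
       [  0.        ,   0.        ,   1.        ]]), 'R': array([[-0.85966025, -0.51086196, -0.00207593],
       [-0.29304877,  0.49645237, -0.81710309],
       [ 0.41845748, -0.7018227 , -0.57648784]]), 't': array([0.54254859, 0.21285761, 0.72849906])}
cam pos [0.22393923 0.68277094 0.59502375]
top {'K': array([[379.78669238,   0.        , 318.87993456],
       [  0.        , 379.78669238, 194.15835102],
       [  0.        ,   0.        ,   1.        ]]), 'R': array([[ 0.02280614, -0.99929059,  0.02996991],
       [-0.98128716, -0.0281082 , -0.19048738],
       [ 0.19119465, -0.02506481, -0.98123206]]), 't': array([0.04003335, 0.59847209, 0.81839607])}
cam pos [0.42988702 0.07733987 0.91583806]
0.0187
```

View pics/side0.png

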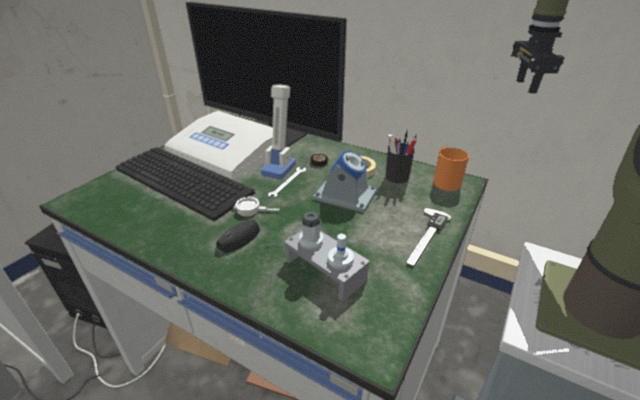

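View pics/top0.png

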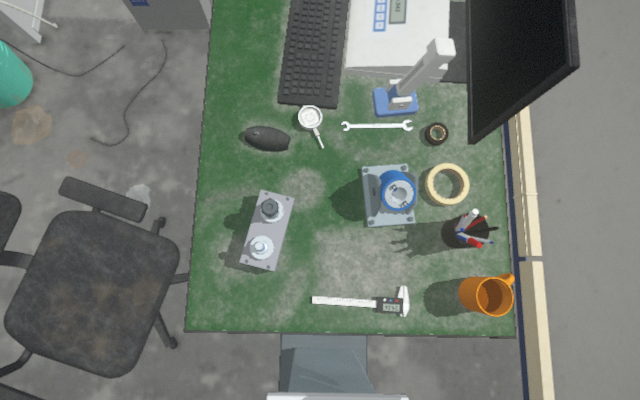

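The side view shows the arbor (dark nut) at about (311,220), the mandrel at (341,245) and the spindle at (350,162). In the top view, the arbor is at (270,207), the mandrel at (260,245) and the spindle face at (398,190). I'll crop these closer.

```bash
cat > h.py <<'E'
import numpy as np,cv2
from workcell import manip
from scipy.spatial.transform import Rotation as Rn
def ray(c,p):
    d=c["R"].T@np.linalg.solve(c["K"],[p[0],p[1],1.]);return -c["R"].T@c["t"],d/np.linalg.norm(d)
def onz(c,p,z):
    o,d=ray(c,p);return o+d*(z-o[2])/d[2]
def onplane(c,p,q,n):
    o,d=ray(c,p);return o+d*(np.dot(np.subtract(q,o),n)/np.dot(d,n))
def tri(c1,p1,c2,p2):
    o1,d1=ray(c1,p1);o2,d2=ray(c2,p2)
    s=np.linalg.lstsq(np.c_[d1,-d2],o2-o1,rcond=None)[0]
    a=o1+s[0]*d1;b=o2+s[1]*d2;return (a+b)/2,np.linalg.norm(a-b)
def proj(c,X):
    x=c["K"]@(c["R"]@np.asarray(X,float)+c["t"]);return x[:2]/x[2]
def crop(im,u,v,w=100,h=75,k=4):
    return cv2.resize(im[v:v+h,u:u+w],None,fx=k,fy=k,interpolation=cv2.INTER_CUBIC)
E
python3 - <<'E'
from h import *
s=cv2.imread("pics/side0.png");t=cv2.imread("pics/top0.png")
m=np.vstack([np.hstack([crop(t,225,188,100,75*1),crop(t,350,158)]),np.hstack([crop(s,275,205,100,75),crop(s,305,140)])])
m=np.vstack([np.hstack([cv2.resize(t[185:275,225:325],(400,360),interpolation=2)[:300],crop(t,350,158)]),m[300:]])
cv2.imwrite("pics/mos.png",m)
E
```

```text
(no output)
```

View pics/mos.png

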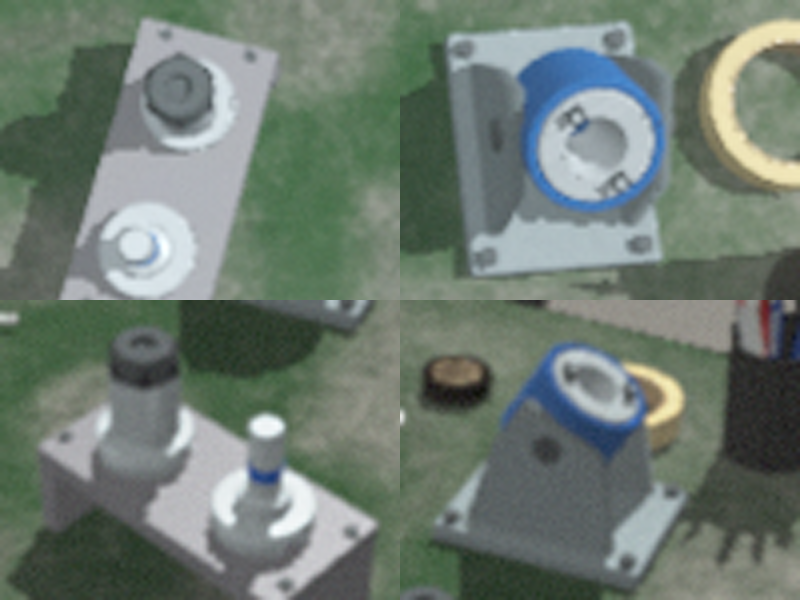

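The mosaic shows the nut's top at top px (269.5,208), the dogs at about (393.7,188.5) and (403.2,204.2), the fixture plate's corners, and the rack's edges.

```bash
python3 - <<'E'
from h import *
np.set_printoptions(precision=4,suppress=True)
T=manip.calibration("top");S=manip.calibration("side")
A=lambda x,y:(225+x/4-.37,185+y/4-.37)
F=lambda x,y:(350+(x-400)/4-.37,158+y/4-.37)
print("nut top",onz(T,A(179,91),.128),tri(T,A(179,91),S,(275+145/4,205+45/4)))
c=[onz(T,F(*p),.014) for p in((447,35),(632,22),(661,262),(470,275))]
print("base corners",np.array(c),"ctr",np.mean(c,0),[np.linalg.norm(c[i]-c[i-1]) for i in range(4)])
d=(c[0]+c[1]-c[2]-c[3]);yaw=np.arctan2(d[1],d[0]);d2=c[0]+c[3]-c[1]-c[2];print("yaw",yaw,np.arctan2(-d2[0],d2[1]))
fc=np.mean(c,0)+Rn.from_euler('z',yaw).apply([-.02,0,0]);fc[2]=.115;print("face pred",fc)
print("face tri",tri(T,F(599,147),S,(305+(598-400)/4,140+(385-300)/4)))
for y in(yaw,):
    R=Rn.from_euler('zy',[y,-np.pi/6]).as_matrix();n=R[:,2];print(R)
    q=fc+.006*n
    for p in((575,122),(613,185)):
        X=onplane(T,F(*p),q,n);print("dog T",R.T@(X-q))
    for p in((572,374),(630,394)):
        X=onplane(S,(305+(p[0]-400)/4-.37,140+(p[1]-300)/4-.37),q,n);print("dog S",R.T@(X-q))
rk=[onz(T,A(*p),.058) for p in((141,17),(278,52))];print("rack",rk,np.linalg.norm(rk[0]-rk[1]))
d=rk[0]-rk[1];print("rack yaw mod",np.arctan2(-d[0],d[1]))
print("mandrel top",onz(T,A(137,243),.122))
E
```

```text
nut top [0.5523 0.1601 0.128 ] (array([0.5523, 0.1601, 0.1271]), np.float64(0.00031336403622152714))
base corners [[ 0.6783 -0.0488  0.014 ]
 [ 0.6902 -0.1638  0.014 ]
 [ 0.5413 -0.178   0.014 ]
 [ 0.5305 -0.0628  0.014 ]] ctr [ 0.6101 -0.1133  0.014 ] [np.float64(0.14847051041433054), np.float64(0.115559586298587), np.float64(0.14954077675826194), np.float64(0.11571467146584706)]
yaw 0.09496774550807595 0.09835566213726255
face pred [ 0.5902 -0.1152  0.115 ]
face tri (array([ 0.5903, -0.1181,  0.1125]), np.float64(0.0012934939314335075))
[[ 0.8621 -0.0821 -0.5   ]
 [ 0.0948  0.9955 -0.    ]
 [ 0.4977 -0.0474  0.866 ]]
dog T [ 0.0172  0.0123 -0.    ]
dog T [-0.0201 -0.0085 -0.    ]
dog S [ 0.0171  0.0152 -0.    ]
dog S [-0.0208 -0.006  -0.    ]
rack [array([0.6055, 0.1913, 0.058 ]), array([0.5873, 0.112 , 0.058 ])] 0.08131205293337458
rack yaw mod -0.22574402430308696
mandrel top [0.4732 0.1786 0.122 ]
```

```bash
cat >> h.py <<'E'
np.set_printoptions(precision=4,suppress=True)
def face():
    n=None
def Rt(yv,zv):  # tool rotation with y along yv, z nearest zv
    y=np.array(yv,float);y/=np.linalg.norm(y);z=np.array(zv,float);z-=y*(z@y);z/=np.linalg.norm(z)
    return np.c_[np.cross(y,z),y,z]
def rows(p,R,n=8,grip=None):
    "relative rows from measured pose to TCP pose p,R in n rows (straight, slerp)"
    s=manip.read_state();p0=s["tcp_pos"];R0=Rn.from_rotvec(s["eef_rot"])
    rv=(R0.inv()*Rn.from_matrix(R)).as_rotvec();w=rv/n;dp=(np.array(p)-p0)/n
    out=[(R0*Rn.from_rotvec(w*i)).inv().apply(dp)*1000 for i in range(n)]
    print("total turn deg",np.degrees(np.linalg.norm(rv)),"dist mm",1000*np.linalg.norm(dp)*n,"turn/row",w.round(4))
    for o in out: print([list(w.round(3)),list(o.round(1))])
E
python3 - <<'E'
from h import *
s=manip.read_state();R0=Rn.from_rotvec(s["eef_rot"]).as_matrix();print("R0\n",R0)
W=manip.calibration("wrist");print(W["K"]);print("cam in tool",R0.T@(-W["R"].T@W["t"]-s["tcp_pos"]));print("cam axes(rows) in tool\n",W["R"]@R0)
# pose over arbor
Rg=Rt([0,0,-1],[-np.sin(-.226),np.cos(-.226),0]);
a=np.array([.5523,.1601,.098])
for sg in(1,-1):
    print(sg);rows(a+[0,0,.17],Rt([0,0,-1],sg*np.array([np.sin(.226),np.cos(.226),0])),16)
E
```

```text
R0
 [[-0.9065 -0.0008  0.4222]
 [-0.4222  0.0014 -0.9065]
 [ 0.0001 -1.     -0.0016]]
[[309.7902   0.     318.6105]
 [  0.     309.7902 201.7632]
 [  0.       0.       1.    ]]
cam in tool [-0.0815 -0.1452  0.0002]
cam axes(rows) in tool
 [[-0.0001 -0.0016  1.    ]
 [ 0.9498 -0.3128 -0.0004]
 [ 0.3128  0.9498  0.0015]]
1
total turn deg 142.0780767165788 dist mm 782.0807589332067 turn/row [ 0.0001 -0.155  -0.0001]
[[np.float64(0.0), np.float64(-0.155), np.float64(-0.0)], [np.float64(-35.5), np.float64(-1.8), np.float64(-33.5)]]
[[np.float64(0.0), np.float64(-0.155), np.float64(-0.0)], [np.float64(-40.3), np.float64(-1.8), np.float64(-27.6)]]
[[np.float64(0.0), np.float64(-0.155), np.float64(-0.0)], [np.float64(-44.1), np.float64(-1.8), np.float64(-21.1)]]
[[np.float64(0.0), np.float64(-0.155), np.float64(-0.0)], [np.float64(-46.8), np.float64(-1.8), np.float64(-14.0)]]
[[np.float64(0.0), np.float64(-0.155), np.float64(-0.0)], [np.float64(-48.4), np.float64(-1.9), np.float64(-6.7)]]
[[np.float64(0.0), np.float64(-0.155), np.float64(-0.0)], [np.float64(-48.8), np.float64(-1.9), np.float
[... 2373 characters left out ...]
.float64(-44.2)]]
[[np.float64(0.0), np.float64(0.041), np.float64(0.0)], [np.float64(-19.0), np.float64(-1.9), np.float64(-45.0)]]
[[np.float64(0.0), np.float64(0.041), np.float64(0.0)], [np.float64(-17.2), np.float64(-1.9), np.float64(-45.7)]]
[[np.float64(0.0), np.float64(0.041), np.float64(0.0)], [np.float64(-15.3), np.float64(-1.9), np.float64(-46.4)]]
[[np.float64(0.0), np.float64(0.041), np.float64(0.0)], [np.float64(-13.3), np.float64(-1.9), np.float64(-47.0)]]
[[np.float64(0.0), np.float64(0.041), np.float64(0.0)], [np.float64(-11.4), np.float64(-1.9), np.float64(-47.5)]]
[[np.float64(0.0), np.float64(0.041), np.float64(0.0)], [np.float64(-9.4), np.float64(-1.9), np.float64(-47.9)]]
```

```bash
cat >> h.py <<'E'
def view(target,fdir,zref,dist):
    "tool pose putting wrist camera dist from target looking along fdir"
    f=np.array(fdir,float);f/=np.linalg.norm(f);z=np.array(zref,float);z-=f*(z@f);z/=np.linalg.norm(z)
    a=np.arctan2(.3128,.9498); y=Rn.from_rotvec(z*a).apply(f)
    x=np.cross(y,z)
    if x@f<0: y=Rn.from_rotvec(-z*a).apply(f);x=np.cross(y,z)
    R=np.c_[x,y,z];return np.array(target)-f*dist-R@[-.0815,-.1452,.0002],R
E
python3 - <<'E'
from h import *
d=np.array([.974,-.224,0])
p,R=view([.552,.160,.09],-.707*d-[0,0,.707],[-.224,-.974,0],.28)
print(p,R);rows(p,R,16)
E
```

```text
[0.6103 0.1468 0.1951] [[-0.8702 -0.4387 -0.2241]
 [ 0.2001  0.1009 -0.9746]
 [ 0.4502 -0.8929  0.    ]]
total turn deg 46.10514263609262 dist mm 793.9244816534934 turn/row [-0.0096  0.0406 -0.0281]
[[np.float64(-0.01), np.float64(0.041), np.float64(-0.028)], [np.float64(-38.5), np.float64(2.7), np.float64(-31.2)]]
[[np.float64(-0.01), np.float64(0.041), np.float64(-0.028)], [np.float64(-37.2), np.float64(2.0), np.float64(-32.8)]]
[[np.float64(-0.01), np.float64(0.041), np.float64(-0.028)], [np.float64(-35.9), np.float64(1.3), np.float64(-34.2)]]
[[np.float64(-0.01), np.float64(0.041), np.float64(-0.028)], [np.float64(-34.5), np.float64(0.6), np.float64(-35.6)]]
[[np.float64(-0.01), np.float64(0.041), np.float64(-0.028)], [np.float64(-33.0), np.float64(0.0), np.float64(-37.0)]]
[[np.float64(-0.01), np.float64(0.041), np.float64(-0.028)], [np.float64(-31.5), np.float64(-0.5), np.float64(-38.3)]]
[[np.float64(-0.01), np.float64(0.041), np.float64(-0.028)], [np.float64(-29.9), np.float64(-1.0), np.float64(-39.6)]]
[[np.float64(-0.01), np.float64(0.041), np.float64(-0.028)], [np.float64(
[... 297 characters left out ...]
-0.01), np.float64(0.041), np.float64(-0.028)], [np.float64(-22.9), np.float64(-2.4), np.float64(-44.0)]]
[[np.float64(-0.01), np.float64(0.041), np.float64(-0.028)], [np.float64(-21.0), np.float64(-2.6), np.float64(-44.9)]]
[[np.float64(-0.01), np.float64(0.041), np.float64(-0.028)], [np.float64(-19.1), np.float64(-2.7), np.float64(-45.7)]]
[[np.float64(-0.01), np.float64(0.041), np.float64(-0.028)], [np.float64(-17.2), np.float64(-2.8), np.float64(-46.5)]]
[[np.float64(-0.01), np.float64(0.041), np.float64(-0.028)], [np.float64(-15.2), np.float64(-2.8), np.float64(-47.2)]]
[[np.float64(-0.01), np.float64(0.041), np.float64(-0.028)], [np.float64(-13.2), np.float64(-2.7), np.float64(-47.8)]]
```

>>> {"fn": "move_arm", "kwargs": {"commands": [[[-0.01, 0.041, -0.028], [-38.5, 2.5, -31], 88], [[-0.01, 0.041, -0.028], [-37, 2, -33], 88], [[-0.01, 0.041, -0.028], [-36, 1.5, -34], 88], [[-0.01, 0.041, -0.028], [-34.5, 0.5, -35.5], 88], [[-0.01, 0.041, -0.028], [-33, 0, -37], 88], [[-0.01, 0.041, -0.028], [-31.5, -0.5, -38.5], 88], [[-0.01, 0.041, -0.028], [-30, -1, -39.5], 88], [[-0.01, 0.041, -0.028], [-28, -1.5, -41], 88]], "squeeze": 30}}

```text
time: 1.1
tcp_pos: [0.438, -0.2089, 0.2172]
eef_rot: [0.367, -2.172, 2.108]
contact_force: [0.0, -0.5, -0.2]
finger_gap: 0.0882
```

```bash
python3 - <<'E'
from h import *
print(manip.read_state()["qpos"])
E
```

```text
[ 0.3238  0.6378 -0.0195  1.8106  0.0833  0.9268 -1.2168]
```

>>> {"fn": "move_arm", "kwargs": {"commands": [[[-0.01, 0.041, -0.028], [-26.5, -2, -42], 88], [[-0.01, 0.041, -0.028], [-25, -2, -43], 88], [[-0.01, 0.041, -0.028], [-23, -2.5, -44], 88], [[-0.01, 0.041, -0.028], [-21, -2.5, -45], 88], [[-0.01, 0.041, -0.028], [-19, -2.5, -46], 88], [[-0.01, 0.041, -0.028], [-17, -3, -46.5], 88], [[-0.01, 0.041, -0.028], [-15, -3, -47], 88], [[-0.01, 0.041, -0.028], [-13, -2.5, -48], 88]]}}

```text
time: 2.1
tcp_pos: [0.6129, 0.1473, 0.1968]
eef_rot: [0.226, -1.922, 1.811]
contact_force: [1.0, 0.2, 0.2]
finger_gap: 0.0878
```

```bash
python3 - <<'E'
from h import *
print(manip.read_state()["qpos"])
c=manip.calibration("wrist");np.savez("w1.npz",**c)
im=manip.capture("wrist")[:,:,::-1];cv2.imwrite("pics/w1.png",im)
u,v=proj(c,[.552,.160,.09]).astype(int);print(u,v)
u=max(0,u-100);v=max(0,v-75);print(u,v)
cv2.imwrite("pics/w1c.png",crop(im,u,v,200,150,4))
E
```

```text
[-0.212   0.9744  0.0104  1.1315 -0.2053  1.4668 -1.9427]
320 202
220 127
```

View pics/w1c.png

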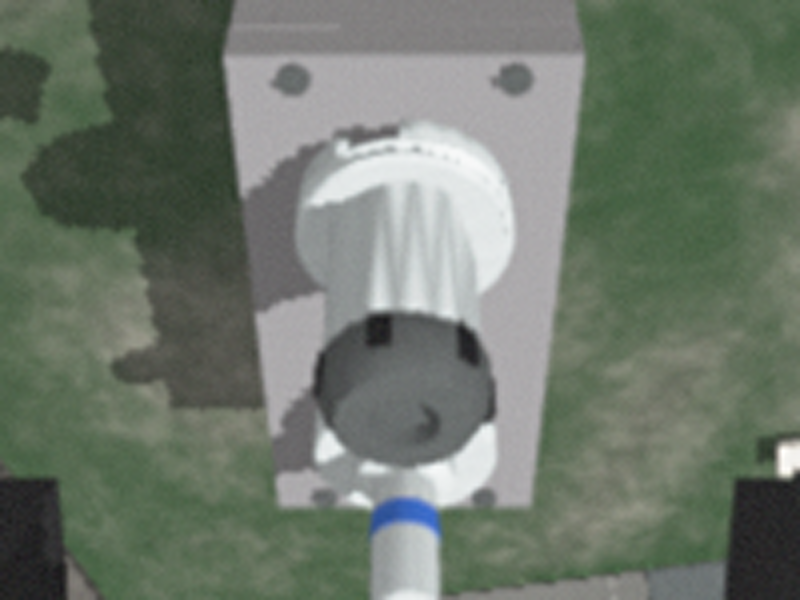

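The wrist view shows a drive slot facing the camera, between crop x 338 and 402 near y 125–155. The flange is centred at about crop x 407, so the arbor is turned roughly 20° from the rack, towards +y.

```bash
python3 - <<'E'
from h import *
c=dict(np.load("w1.npz"));P=lambda x,y:(220+x/4-.37,127+y/4-.37)
# flange top ellipse (z=.072): left/right/… ; nut top circle z=.128
for n,pts,z in(("flange wid z.072",((297,215),(515,220)),.072),("nut",((404,400),),.128),("slot .0655",((338,157),(403,143)),.0655),("slot .058",((335,135),(402,124)),.058),("rack far edge",((226,57),(583,50)),.058)):
    X=[onz(c,P(*p),z) for p in pts];print(n,np.array(X),np.mean(X,0),np.linalg.norm(X[0]-X[-1]))
    if "slot" in n:
        m=np.mean(X,0)-[.5523,.1601,0];print("ang",np.arctan2(m[1],m[0]),"r",np.hypot(*m[:2]),[np.linalg.norm((x-[.5523,.1601,0])[:2]) for x in X])
q=manip.read_state();print(q["finger_gap"])
E
```

```text
flange wid z.072 [[0.5688 0.1815 0.072 ]
 [0.5556 0.1325 0.072 ]] [0.5622 0.157  0.072 ] 0.050755393163085395
nut [[0.5628 0.1575 0.128 ]] [0.5628 0.1575 0.128 ] 0.0
slot .0655 [[0.5781 0.1693 0.0655]
 [0.5786 0.1539 0.0655]] [0.5784 0.1616 0.0655] 0.015420998809273318
ang 0.0560248776665893 r 0.02612533387011316 [np.float64(0.02742345744123285), np.float64(0.02705408885467157)]
slot .058 [[0.5789 0.1701 0.058 ]
 [0.5784 0.1541 0.058 ]] [0.5786 0.1621 0.058 ] 0.01593346214435891
ang 0.07558080547354713 r 0.026420116464307555 [np.float64(0.028406291723473233), np.float64(0.026759396600987466)]
rack far edge [[0.6052 0.1878 0.058 ]
 [0.5888 0.1108 0.058 ]] [0.597  0.1493 0.058 ] 0.07867091488476309
0.08821651622655985
```

```bash
python3 - <<'E'
from h import *
ps=.1;R=Rt([0,0,-1],[np.sin(ps),-np.cos(ps),0]);rows([.553,.1597,.165],R,7)
E
```

```text
total turn deg 32.72108825752959 dist mm 68.02736233447351 turn/row [ 0.0126 -0.0459  0.0663]
[[np.float64(0.013), np.float64(-0.046), np.float64(0.066)], [np.float64(5.7), np.float64(7.7), np.float64(1.5)]]
[[np.float64(0.013), np.float64(-0.046), np.float64(0.066)], [np.float64(6.3), np.float64(7.3), np.float64(1.1)]]
[[np.float64(0.013), np.float64(-0.046), np.float64(0.066)], [np.float64(6.8), np.float64(6.9), np.float64(0.7)]]
[[np.float64(0.013), np.float64(-0.046), np.float64(0.066)], [np.float64(7.2), np.float64(6.5), np.float64(0.3)]]
[[np.float64(0.013), np.float64(-0.046), np.float64(0.066)], [np.float64(7.7), np.float64(6.0), np.float64(-0.1)]]
[[np.float64(0.013), np.float64(-0.046), np.float64(0.066)], [np.float64(8.0), np.float64(5.5), np.float64(-0.5)]]
[[np.float64(0.013), np.float64(-0.046), np.float64(0.066)], [np.float64(8.3), np.float64(4.9), np.float64(-1.0)]]
```

>>> {"fn": "move_arm", "kwargs": {"commands": [[[0.013, -0.046, 0.066], [5.7, 7.7, 1.5], 88], [[0.013, -0.046, 0.066], [6.3, 7.3, 1.1], 88], [[0.013, -0.046, 0.066], [6.8, 6.9, 0.7], 88], [[0.013, -0.046, 0.066], [7.2, 6.5, 0.3], 88], [[0.013, -0.046, 0.066], [7.7, 6, 0], 88], [[0.013, -0.046, 0.066], [8, 5.5, -0.5], 88], [[0.013, -0.046, 0.066], [8.3, 5, -1], 88], [[0, 0, 0], [0, 0, 0], 88]]}}

```text
time: 3.15
tcp_pos: [0.5494, 0.1499, 0.1666]
eef_rot: [-0.113, 2.161, -2.184]
contact_force: [0.2, -0.9, 0.4]
finger_gap: 0.088
```

```bash
python3 - <<'E'
from h import *
ps=.1;R=Rt([0,0,-1],[np.sin(ps),-np.cos(ps),0]);rows([.553,.1597,.080],R,5)
c=manip.calibration("wrist");print(manip.read_state()["qpos"])
im=manip.capture("wrist")[:,:,::-1];cv2.imwrite("pics/w2.png",im);np.savez("w2.npz",**c)
m=(im.max(2)<105)&(im.min(2)>40)
u,v=proj(c,[.553,.1597,.128]);print(u,v)
cv2.imwrite("pics/w2c.png",cv2.resize(im,(800,500)))
E
```

```text
total turn deg 0.6513006120205878 dist mm 87.20967473800536 turn/row [-0.002  -0.0001  0.001 ]
[[np.float64(-0.002), np.float64(-0.0), np.float64(0.001)], [np.float64(-1.0), np.float64(17.3), np.float64(-2.1)]]
[[np.float64(-0.002), np.float64(-0.0), np.float64(0.001)], [np.float64(-1.0), np.float64(17.3), np.float64(-2.0)]]
[[np.float64(-0.002), np.float64(-0.0), np.float64(0.001)], [np.float64(-1.0), np.float64(17.3), np.float64(-2.0)]]
[[np.float64(-0.002), np.float64(-0.0), np.float64(0.001)], [np.float64(-0.9), np.float64(17.3), np.float64(-2.0)]]
[[np.float64(-0.002), np.float64(-0.0), np.float64(0.001)], [np.float64(-0.9), np.float64(17.3), np.float64(-1.9)]]
[-0.3623  0.7142  0.0173  1.806  -0.0049  0.629  -1.8166]
302.66836847841597 226.16447353612682
```

View pics/w2c.png

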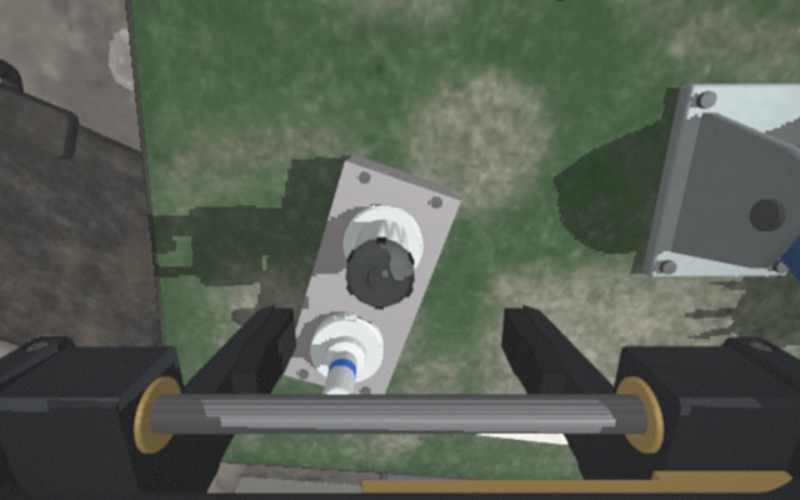

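The wrist view shows the nut's top centred at about (307,219) in full-frame pixels, with both fingers clear of the rack and the mandrel.

```bash
python3 - <<'E'
from h import *
c=dict(np.load("w2.npz"))
for p in((307,218.7),(304.5,219)): print(onz(c,p,.128))
ps=.1;R=Rt([0,0,-1],[np.sin(ps),-np.cos(ps),0]);rows([.5545,.159,.0795],R,5)
E
```

```text
[0.5584 0.1574 0.128 ]
[0.558 0.159 0.128]
total turn deg 0.6083032573347255 dist mm 87.9366462482347 turn/row [-0.002  -0.0004  0.0006]
[[np.float64(-0.002), np.float64(-0.0), np.float64(0.001)], [np.float64(-0.9), np.float64(17.5), np.float64(-2.0)]]
[[np.float64(-0.002), np.float64(-0.0), np.float64(0.001)], [np.float64(-0.9), np.float64(17.5), np.float64(-1.9)]]
[[np.float64(-0.002), np.float64(-0.0), np.float64(0.001)], [np.float64(-0.9), np.float64(17.5), np.float64(-1.9)]]
[[np.float64(-0.002), np.float64(-0.0), np.float64(0.001)], [np.float64(-0.8), np.float64(17.5), np.float64(-1.9)]]
[[np.float64(-0.002), np.float64(-0.0), np.float64(0.001)], [np.float64(-0.8), np.float64(17.5), np.float64(-1.8)]]
```

>>> {"fn": "move_arm", "kwargs": {"commands": [[[-0.002, 0, 0.001], [-1, 17.5, -2], 88], [[-0.002, 0, 0.001], [-1, 17.5, -2], 88], [[-0.002, 0, 0], [-1, 17.5, -2], 88], [[-0.002, 0, 0], [-1, 17.5, -2], 88], [[-0.002, 0, 0], [-1, 17, -1.5], 88], [[0, 0, 0], [0, 0, 0], 88], [[0, 0, 0], [0, 0, 0], 88], [[0, 0, 0], [0, 0, 0], 88]]}}

```text
time: 4.2
tcp_pos: [0.5563, 0.1592, 0.0805]
eef_rot: [-0.104, 2.171, -2.17]
contact_force: [-0.5, -0.7, -0.0]
finger_gap: 0.0878
```

>>> {"fn": "move_arm", "kwargs": {"commands": [[[0, 0, 0], [0, 0, 0], 60], [[0, 0, 0], [0, 0, 0], 45], [[0, 0, 0], [0, 0, 0], 36], [[0, 0, 0], [0, 0, 0], 30], [[0, 0, 0], [0, 0, 0], 24], [[0, 0, 0], [0, 0, 0], 20], [[0, 0, 0], [0, 0, 0], 20], [[0, 0, 0], [0, 0, 0], 20]], "squeeze": 35}}

```text
time: 5.2
tcp_pos: [0.5558, 0.1594, 0.0798]
eef_rot: [-0.106, 2.172, -2.17]
contact_force: [0.6, 0.8, 0.1]
finger_gap: 0.0341
```

>>> {"fn": "move_arm", "kwargs": {"commands": [[[0, 0, 0], [0, 0, 0], 20], [[0, 0, 0], [0, 0, 0], 20], [[0, 0, 0], [0, 0, 0], 20], [[0, 0, 0], [0, 0, 0], 20], [[0, 0, 0], [0, 0, 0], 20], [[0, 0, 0], [0, 0, 0], 20], [[0, 0, 0], [0, 0, 0], 20], [[0, 0, 0], [0, 0, 0], 20]], "squeeze": 45}}

```text
time: 6.2
tcp_pos: [0.5559, 0.1591, 0.0798]
eef_rot: [-0.106, 2.171, -2.171]
contact_force: [-0.2, 1.7, -0.6]
finger_gap: 0.0344
```

The gap is 34 mm and not 30, so the pads rest on the corners of the flats, about 12° off. I'll open, turn and regrip, using the gap to find the flats.

>>> {"fn": "move_arm", "kwargs": {"commands": [[[0, 0, 0], [0, 0, 0], 50], [[0, 0, 0], [0, 0, 0], 50], [[0, 0.1, 0], [0, 0, 0], 50], [[0, 0.1, 0], [0, 0, 0], 50], [[0, 0, 0], [0, 0, 0], 20], [[0, 0, 0], [0, 0, 0], 20], [[0, 0, 0], [0, 0, 0], 20], [[0, 0, 0], [0, 0, 0], 20]], "squeeze": 40}}

```text
time: 7.2
tcp_pos: [0.5559, 0.159, 0.0798]
eef_rot: [-0.111, -2.17, 2.169]
contact_force: [0.3, -0.1, -0.7]
finger_gap: 0.0343
```

>>> {"fn": "move_arm", "kwargs": {"commands": [[[0, 0, 0], [0, 0, 0], 20], [[0, 0, 0], [0, 0, 0], 20], [[0, 0, 0], [0, 0, 0], 20], [[0, 0, 0], [0, 0, 0], 20], [[0, 0, 0], [0, 0, 0], 20], [[0, 0, 0], [0, 0, 0], 20], [[0, 0, 0], [0, 0, 0], 20], [[0, 0, 0], [0, 0, 0], 20]]}}

```text
time: 8.2
tcp_pos: [0.5558, 0.159, 0.0798]
eef_rot: [-0.111, -2.169, 2.169]
contact_force: [-0.4, -0.0, -1.2]
finger_gap: 0.0341
```

>>> {"fn": "move_arm", "kwargs": {"commands": [[[0, 0, 0], [0, 0, 0], 60], [[0, 0, 0], [0, 0, 0], 60], [[0, 0, 0], [0, 0, 0], 60], [[0, -0.1, 0], [0, 0, 0], 60], [[0, 0, 0], [0, 0, 0], 20], [[0, 0, 0], [0, 0, 0], 20], [[0, 0, 0], [0, 0, 0], 20], [[0, 0, 0], [0, 0, 0], 20]]}}

```text
time: 9.2
tcp_pos: [0.5559, 0.1594, 0.0798]
eef_rot: [-0.003, -2.221, 2.22]
contact_force: [0.0, -0.4, 0.7]
finger_gap: 0.0343
```

```bash
python3 - <<'E'
from h import *
print(manip.read_state())
a=manip.capture("wrist")[:,:,::-1];b=manip.capture("side")[:,:,::-1]
c=manip.calibration("wrist");u,v=proj(c,[.5545,.159,.1]);print(u,v);u=int(u)-66;v=min(int(v)-90,250)
cv2.imwrite("pics/g1.png",np.hstack([crop(a,u,v,133,150,3),crop(b,260,195,100,75,6)[:450,100:500]]))
E
```

```text
{'time': 9.2, 'qpos': array([-0.3752,  0.8573,  0.0284,  1.834 , -0.0499,  0.4504, -1.8848]), 'qd': array([ 0.0013,  0.002 ,  0.0001, -0.0006,  0.0024, -0.0003,  0.0017]), 'effort': array([  0.401 , -53.0118,   2.2653,  -8.5631,   0.0984,  -0.0289,
         0.0085]), 'tcp_pos': array([0.5559, 0.1594, 0.0798]), 'eef_rot': array([-0.0031, -2.221 ,  2.22  ]), 'contact_force': array([ 0.0015, -0.4315,  0.7208]), 'wrist_torque': array([ 0.17  ,  0.0112, -0.0015]), 'finger_gap': 0.034347271172396006}
318.70308739089614 286.8957360797777
```

View pics/g1.png

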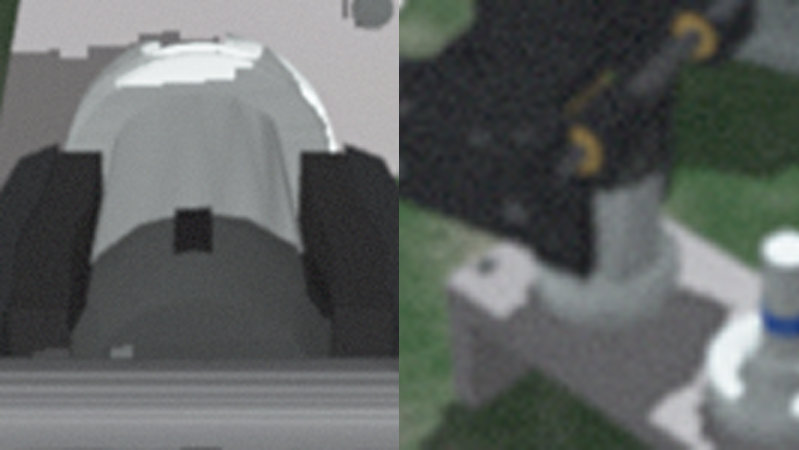

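The nut's notch sits near the hand's centre line, and the gap is the same 34.2 mm at three hand angles. That means the flats align themselves with the pads, so 34.2 mm is simply the aligned reading. I'll lift.

>>> {"fn": "move_arm", "kwargs": {"commands": [[[0, 0, 0], [0, 0, 0], 20], [[0, 0, 0], [0, -5, 0], 20], [[0, 0, 0], [0, -10, 0], 20], [[0, 0, 0], [0, -20, 0], 20], [[0, 0, 0], [0, -25, 0], 20], [[0, 0, 0], [0, -30, 0], 20], [[0, 0, 0], [0, -30, 0], 20], [[0, 0, 0], [0, -20, 0], 20]], "squeeze": 50}}

```text
time: 10.3
tcp_pos: [0.5561, 0.1588, 0.2218]
eef_rot: [-0.005, -2.222, 2.221]
contact_force: [0.0, 0.7, -2.1]
finger_gap: 0.0341
```

```bash
python3 - <<'E'
from h import *
s=manip.read_state();R0=Rn.from_rotvec(s["eef_rot"]).as_matrix();print(s["tcp_pos"],s["finger_gap"],s["contact_force"],s["wrist_torque"],s["qpos"])
a=manip.capture("wrist")[:,:,::-1];b=manip.capture("side")[:,:,::-1]
c=manip.calibration("side");np.savez("g2.npz",p=s["tcp_pos"],R=R0)
f=s["tcp_pos"]+R0@[0,.021,0];u,v=proj(c,f);print("flange",u,v,"tip",proj(c,f+R0@[0,.045,0]))
u=int(u)-33;v=int(v)-37
cv2.imwrite("pics/side2.png",b);print(u,v)
cv2.imwrite("pics/g2.png",np.hstack([crop(a,252,220,133,150,3),crop(b,u,v,66,75,6)]))
E
```

```text
[0.5561 0.1588 0.2218] 0.034105233461244486 [ 0.0296  0.6903 -2.114 ] [0.0101 0.0614 0.0351] [-0.388   0.6447  0.0508  1.7389 -0.0442  0.757  -1.8887]
flange 309.37785901111573 185.05092235747165 tip [309.6798 203.9101]
276 148
```

View pics/g2.png

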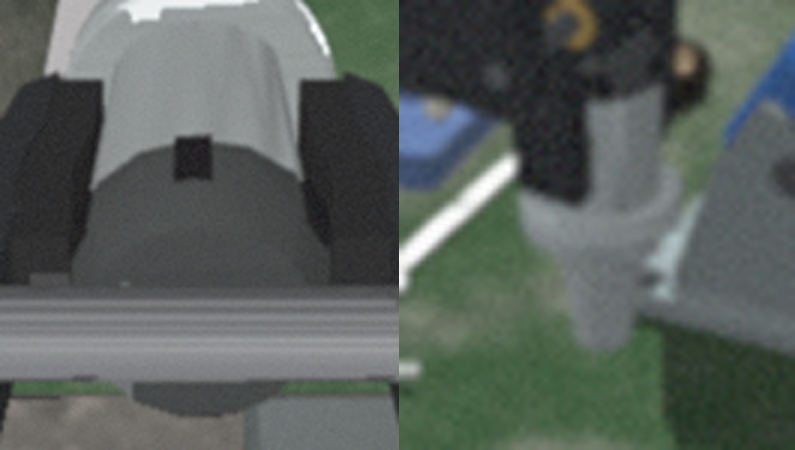

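The arbor hangs straight. Its flange and taper tip lie within about 1 px of where the hand pose predicts. Next I'll get a refined spindle pose and a viewing pose over it.

```bash
cat >> h.py <<'E'
def spin(yaw=.0966): return Rn.from_euler('ZY',[yaw,-np.pi/6]).as_matrix()
def toolR(th,Rs=None):
    Rs=spin() if Rs is None else Rs
    xd=Rs@[np.cos(th),np.sin(th),0];return np.c_[-xd,-Rs[:,2],np.cross(-xd,-Rs[:,2])]
E
python3 - <<'E'
from h import *
T=manip.calibration("top");S=manip.calibration("side");R=spin();print(R)
F=lambda x,y:(350+(x-400)/4-.37,158+y/4-.37)
G=lambda x,y:(305+(x-400)/4-.37,140+(y-300)/4-.37)
fc=np.array([.5902,-.1165,.114]);q=fc+.006*R[:,2]
for c,f,ps in((T,F,((575,122),(613,185))),(S,G,((572,374),(630,394)))):
    X=[R.T@(onplane(c,f(*p),q,R[:,2])-q) for p in ps];d=X[0]-X[1];print(X,np.arctan2(d[1],d[0]),np.linalg.norm(d))
th=.5;Rv=toolR(th);print(Rv,np.linalg.det(Rv))
rows(fc-Rv@[-.06,.1,0],Rv,8)
E
```

```text
[[ 0.862  -0.0964 -0.4977]
 [ 0.0835  0.9953 -0.0482]
 [ 0.5     0.      0.866 ]]
[array([0.0176, 0.0139, 0.    ]), array([-0.0199, -0.0075,  0.    ])] 0.5192968118606665 0.043181780150374084
[array([0.0175, 0.0169, 0.    ]), array([-0.0202, -0.0064,  0.    ])] 0.5541306342305516 0.04426148597776398
[[-0.7102  0.4977  0.4979]
 [-0.5505  0.0482 -0.8334]
 [-0.4388 -0.866   0.2397]] 0.9999999999999998
total turn deg 45.112164777266386 dist mm 322.7057864326144 turn/row [ 0.0132 -0.0732  0.0644]
[[np.float64(0.013), np.float64(-0.073), np.float64(0.064)], [np.float64(7.4), np.float64(5.9), np.float64(39.2)]]
[[np.float64(0.013), np.float64(-0.073), np.float64(0.064)], [np.float64(10.6), np.float64(5.9), np.float64(38.5)]]
[[np.float64(0.013), np.float64(-0.073), np.float64(0.064)], [np.float64(13.7), np.float64(5.6), np.float64(37.5)]]
[[np.float64(0.013), np.float64(-0.073), np.float64(0.064)], [np.float64(16.8), np.float64(5.1), np.float64(36.3)]]
[[np.float64(0.013), np.float64(-0.073), np.float64(0.064)], [np.float64(19.7), np.float64(4.4), np.float64(34.9)]]
[[np.float64(0.013), np.float64(-0.073), np.float64(0.064)], [np.float64(22.5), np.float64(3.5), np.float64(33.3)]]
[[np.float64(0.013), np.float64(-0.073), np.float64(0.064)], [np.float64(25.0), np.float64(2.4), np.float64(31.6)]]
[[np.float64(0.013), np.float64(-0.073), np.float64(0.064)], [np.float64(27.4), np.float64(1.1), np.float64(29.6)]]
```

>>> {"fn": "move_arm", "kwargs": {"commands": [[[0.013, -0.073, 0.064], [7.4, 6, 39], 20], [[0.013, -0.073, 0.064], [10.6, 6, 38.5], 20], [[0.013, -0.073, 0.064], [13.7, 5.6, 37.5], 20], [[0.013, -0.073, 0.064], [16.8, 5, 36.3], 20], [[0.013, -0.073, 0.064], [19.7, 4.4, 35], 20], [[0.013, -0.073, 0.064], [22.5, 3.5, 33.3], 20], [[0.013, -0.073, 0.064], [25, 2.4, 31.6], 20], [[0.013, -0.073, 0.064], [27.4, 1, 29.6], 20]]}}

```text
time: 11.4
tcp_pos: [0.4734, -0.0698, 0.1627]
eef_rot: [-0.215, 1.84, -1.916]
contact_force: [-2.3, 0.4, -4.0]
finger_gap: 0.0343
```

>>> {"fn": "move_arm", "kwargs": {"commands": [[[0, 0, 0], [0, 0, 0], 20], [[0, 0, 0], [0, 0, 0], 20], [[0, 0, 0], [0, 0, 0], 20], [[0, 0, 0], [0, 0, 0], 20], [[0, 0, 0], [0, 0, 0], 20], [[0, 0, 0], [0, 0, 0], 20], [[0, 0, 0], [0, 0, 0], 20], [[0, 0, 0], [0, 0, 0], 20]]}}

```text
time: 12.4
tcp_pos: [0.4739, -0.069, 0.1633]
eef_rot: [-0.213, 1.842, -1.915]
contact_force: [0.1, -0.6, -3.2]
finger_gap: 0.0344
```

```bash
python3 - <<'E'
from h import *
s=manip.read_state();R0=Rn.from_rotvec(s["eef_rot"]).as_matrix();print(s["tcp_pos"],s["qpos"],s["contact_force"]);print(R0.T@toolR(.5))
c=manip.calibration("wrist");np.savez("w3.npz",**c)
im=manip.capture("wrist")[:,:,::-1];cv2.imwrite("pics/w3.png",im)
u,v=proj(c,[.5902,-.1152,.115]);print(u,v)
u=int(u)-100;v=max(0,int(v)-75);print(u,v)
cv2.imwrite("pics/w3c.png",crop(im,u,v,200,150,4))
E
```

```text
[ 0.4739 -0.069   0.1633] [ 0.3186  0.6096 -0.3885  2.2735  1.2735  0.2104 -2.3447] [ 0.0904 -0.5547 -3.2433]
[[ 0.9527 -0.2768 -0.1252]
 [ 0.2605  0.9564 -0.1324]
 [ 0.1563  0.0935  0.9833]]
446.1949403729112 114.55800167293634
346 39
```

View pics/w3c.png

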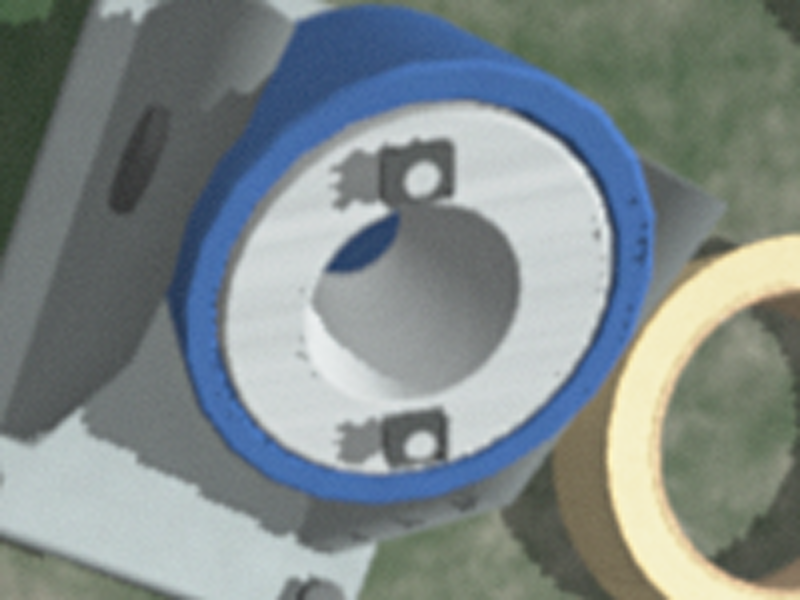

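The wrist view shows the whole spindle face. The dog tops are at crop (420,172) and (418,437), and the white nose is ringed in blue. The hand stopped about 16° short of its turn, near a wrist singularity. I'll measure the face by circle fits in all three views, and fit a small kinematic model to plan around the singularity.

```bash
cat > fk.py <<'E'
from h import *
from scipy.optimize import least_squares
import itertools
D=[([1.1688,.6900,-.1945,1.5664,.1573,.9025,-.2151],[.26352,-.56601,.23789],[-.43913,1.98226,-1.97859]),
([.3238,.6378,-.0195,1.8106,.0833,.9268,-1.2168],[.438,-.2089,.2172],[.367,-2.172,2.108]),
([-.212,.9744,.0104,1.1315,-.2053,1.4668,-1.9427],[.6129,.1473,.1968],[.226,-1.922,1.811]),
([-.3623,.7142,.0173,1.806,-.0049,.629,-1.8166],[.5494,.1499,.1666],[-.113,2.161,-2.184]),
([-.3752,.8573,.0284,1.834,-.0499,.4504,-1.8848],[.5559,.1594,.0798],[-.0031,-2.221,2.22]),
([-.388,.6447,.0508,1.7389,-.0442,.757,-1.8887],[.5561,.1588,.2218],[-.005,-2.222,2.221]),
([.3186,.6096,-.3885,2.2735,1.2735,.2104,-2.3447],[.4739,-.069,.1633],[-.213,1.842,-1.915])]
SG=(-1,-1,-1)
def fk(q,L,sg):
    A=Rn.from_euler('ZYZ',[-q[0],q[1],sg[0]*q[2]]);B=A*Rn.from_euler('Y',q[3]);C=B*Rn.from_euler('ZY',[sg[1]*q[4],q[5]]);E=C*Rn.from_euler('Z',sg[2]*q[6])
    p=A.apply([L[4],0,L[1]])+[0,0,L[0]]+B.apply([L[5],0,L[2]])+C.apply([L[6],0,L[3]])
    T=E*Rn.from_matrix(np.array([[0,0,1.],[1,0,0],[0,1,0]]).T.T)
    return p,E
def fit():
    best=None
    for sg in itertools.product((-1,1),repeat=3):
        f=lambda L:np.concatenate([fk(q,L,sg)[0]-p for q,p,_ in D])
        r=least_squares(f,[.3,.4,.4,.3,0,0,0])
        Q=[fk(q,r.x,sg)[1].inv()*Rn.from_rotvec(w) for q,_,w in D];M=Rn.concatenate(Q);m=M.mean();e=np.degrees((M*m.inv()).magnitude().max())
        if best is None or r.cost*1e6+e<best[0]: best=(r.cost*1e6+e,sg,r.x,m,e,np.abs(r.fun).max())
    return best
E
python3 - <<'E'
from fk import *
b=fit();print(b[:3],b[4:]);print(b[3].as_matrix())
np.savez("fk.npz",sg=b[1],L=b[2],M=b[3].as_matrix())
import cv2
R=spin();n=R[:,2]
from scipy.optimize import least_squares
V=[]
for nm,f,cal,box in(("w","w3.png",dict(np.load("w3.npz")),(346,39,546,189)),("t","top0.png",manip.calibration("top"),(375,165,420,215)),("s","side0.png",manip.calibration("side"),(325,145,372,185))):
    im=cv2.imread("pics/"+f);hsv=cv2.cvtColor(im,cv2.COLOR_BGR2HSV)
    m=cv2.inRange(hsv,(100,90,40),(125,255,255));mm=np.zeros_like(m);x0,y0,x1,y1=box;mm[y0:y1,x0:x1]=m[y0:y1,x0:x1]
    cs,h=cv2.findContours(mm,cv2.RETR_CCOMP,cv2.CHAIN_APPROX_NONE)
    k=max((i for i in range(len(cs)) if h[0][i][3]>=0),key=lambda i:cv2.contourArea(cs[i]),default=None)
    if k is None: print(nm,"none");continue
    hull=cv2.convexHull(cs[k]);el=cv2.fitEllipse(hull);print(nm,el)
    P=hull[:,0,:].astype(float)
    X=np.array([R.T@(onplane(cal,p,[.5902,-.1152,.115],n)-[.5902,-.1152,.115]) for p in P])[:,:2]
    r=least_squares(lambda v:np.hypot(X[:,0]-v[0],X[:,1]-v[1])-v[2],[0,0,.03],loss='soft_l1',f_scale=.0005)
    c=R@[r.x[0],r.x[1],0]+[.5902,-.1152,.115];print(" circ",r.x,c,"res",np.abs(r.fun).max());V.append((cal,proj(cal,c)))
print(tri(*V[0],*V[1]));
if len(V)>2: print(tri(*V[0],*V[2]),tri(*V[1],*V[2]))
c=V[0][0];fc=np.array([.5902,-.1152,.115]);q=fc+.006*n
X=[R.T@(onplane(c,(346+x/4-.37,39+y/4-.37),q,n)-q) for x,y in((420,172),(418,438))];print(X,np.arctan2(*(X[0]-X[1])[1::-1]),np.linalg.norm(X[0]-X[1]),np.mean(X,0))
E
```

```text
(np.float64(6257.2820299694185), (-1, -1, -1), array([ 0.2325,  0.5916,  0.3226,  0.2683, -0.0056, -0.0224,  0.0252])) (np.float64(0.02284948667692573), np.float64(0.04613979656176442))
[[-0.0001  0.     -1.    ]
 [-1.      0.      0.0001]
 [ 0.      1.      0.    ]]
w ((449.4794006347656, 110.40953826904297), (88.85621643066406, 106.9133071899414), 54.1747932434082)
 circ [ 0.0005 -0.0011  0.0325] [ 0.5907 -0.1163  0.1152] res 0.0005764575716020806
t ((398.5264587402344, 193.6932830810547), (29.070932388305664, 31.888145446777344), 57.10874557495117)
 circ [ 0.0013 -0.0002  0.0341] [ 0.5913 -0.1153  0.1156] res 0.0005735793295192429
s none
(array([ 0.591 , -0.1158,  0.1153]), np.float64(0.001124325947177449))
[array([0.0201, 0.0113, 0.    ]), array([-0.0183, -0.0131,  0.    ])] 0.565706697098311 0.045469715149155654 [ 0.0009 -0.0009  0.    ]
```

```bash
cat >> fk.py <<'E'
def parts(q):
    s=(-1,-1,-1)
    A1=Rn.from_euler('Z',-q[0]);A2=A1*Rn.from_euler('Y',q[1]);A=A2*Rn.from_euler('Z',-q[2]);B=A*Rn.from_euler('Y',q[3]);C=B*Rn.from_euler('Z',-q[4]);D_=C*Rn.from_euler('Y',q[5]);E=D_*Rn.from_euler('Z',-q[6])
    return [np.eye(3)]+[r.as_matrix() for r in(A1,A,B,D_)],E
M=np.array([[0,0,-1.],[-1,0,0],[0,1,0]])
def solveL():
    K=np.vstack([np.hstack(parts(q)[0]) for q,_,_ in D]);y=np.concatenate([p for _,p,_ in D])
    lam=1e-3;x=np.linalg.solve(K.T@K+lam**2*np.eye(15),K.T@y);return x,np.abs(K@x-y).max()
def FK(q,x):
    P,E=parts(q);return np.hstack(P)@x,E.as_matrix()@M
LO=np.array([-3.01,-.46,-1.47,.13,-1,.04,-2.66]);HI=np.array([3.01,2.08,1.51,2.56,4.14,2.09,2.66])
def IK(p,R,x,q0):
    def f(q):
        P,RR=FK(q,x);return np.r_[(P-p)*10,Rn.from_matrix(RR.T@R).as_rotvec()*3,.01*(q-q0)]
    r=least_squares(f,np.clip(q0,LO+.01,HI-.01),bounds=(LO,HI));P,RR=FK(r.x,x)
    return r.x,np.linalg.norm(P-p)*1000,np.degrees(np.linalg.norm(Rn.from_matrix(RR.T@R).as_rotvec()))
E
python3 - <<'E'
from fk import *
x,e=solveL();print(x.reshape(5,3),e)
fc=np.array([.591,-.116,.1153]);n=spin()[:,2];np.save("L.npy",x)
q=np.array(D[-1][0])
for th in(.555,.555+np.pi):
  R=toolR(th)
  for d in(.021,.09,.15):
    for q0 in(q,np.array([.2,.6,0,2,0,.3,-1.]),np.array([.2,.6,0,2,3.1,.3,1.5]),np.array([.2,.6,0,2,3.1,.3,-1.5]),np.array([.2,.6,-1,2,1.5,.5,-2.]),np.array([.2,.6,1,2,-.5,.5,-1.])):
        s=IK(fc+n*d,R,x,q0)
        if s[1]<3 and s[2]<1: print(round(th,2),d,s[0].round(2),round(s[1],2),round(s[2],2))
E
```

```text
[[ 0.     -0.      0.1734]
 [ 0.     -0.0189  0.1734]
 [-0.0001 -0.0134  0.5635]
 [ 0.     -0.0134  0.3448]
 [ 0.     -0.0003  0.3261]] 4.708989546775566e-05
0.56 0.021 [ 0.77  0.94 -0.97  2.21  2.07  0.64 -2.66] 0.01 0.0
0.56 0.021 [ 0.83  1.01 -1.13  2.21  1.98  0.77 -2.54] 0.01 0.01
0.56 0.021 [0.19 0.76 0.02 2.24 3.57 0.39 1.98] 0.0 0.0
0.56 0.021 [ 0.77  0.94 -0.97  2.21  2.07  0.64 -2.66] 0.01 0.0
0.56 0.021 [ 0.81  0.98 -1.07  2.21  2.01  0.72 -2.58] 0.01 0.0
0.56 0.09 [ 0.79  0.74 -0.91  2.26  2.    0.47 -2.66] 0.01 0.0
0.56 0.09 [ 0.88  0.83 -1.12  2.26  1.87  0.63 -2.51] 0.02 0.01
0.56 0.09 [ 0.27  0.6  -0.06  2.29  3.62  0.28  1.96] 0.0 0.0
0.56 0.09 [ 0.79  0.74 -0.91  2.26  2.    0.47 -2.66] 0.01 0.0
0.56 0.09 [ 0.86  0.81 -1.08  2.26  1.89  0.6  -2.54] 0.01 0.0
0.56 0.15 [ 0.79  0.56 -0.82  2.28  1.87  0.28 -2.57] 0.01 0.0
0.56 0.15 [ 0.4   0.47 -0.21  2.3   3.65  0.14  1.93] 0.0 0.0
0.56 0.15 [ 0.74  0.54 -0.73  2.28  1.96  0.23 -2.66] 0.01 0.0
0.56 0.15 [ 0.9   0.63 -1.02  2.28  1.74  0.42 -2.43] 0.01 0.0
3.7 0.021 [ 0.61  0.83 -0.67  2.22  2.36  0.44  0.14] 0.0 0.0
3.7 0.021 [ 0.21  0.75 -0.02  2.24  3.52  0.38 -1.1 ] 0.0 0.0
3.7 0.021 [ 0.42  0.77 -0.35  2.23  2.9   0.34 -0.44] 0.0 0.0
3.7 0.09 [ 0.64  0.67 -0.65  2.27  2.3   0.32  0.16] 0.01 0.0
3.7 0.09 [ 0.29  0.6  -0.09  2.29  3.56  0.27 -1.12] 0.0 0.0
3.7 0.09 [ 0.47  0.62 -0.37  2.28  2.89  0.24 -0.45] 0.0 0.0
3.7 0.15 [ 0.65  0.51 -0.6   2.29  2.2   0.17  0.25] 0.01 0.0
3.7 0.15 [ 0.41  0.47 -0.24  2.3   3.58  0.13 -1.14] 0.0 0.0
3.7 0.15 [ 0.52  0.48 -0.39  2.29  2.92  0.11 -0.48] 0.0 0.0
```

The model now fits all poses to 0.05 mm. The comfortable branch is half a turn on, with q7 near 0, so I'll plan the path to a point on the spindle axis with joint steps checked.

```bash
cat >> fk.py <<'E'
def plan(p1,th1,th0,N,nerr=8,show=True):
    s=manip.read_state();x=np.load("L.npy");q=s["qpos"];p0=s["tcp_pos"];R0=Rn.from_rotvec(s["eef_rot"])
    err=(Rn.from_matrix(toolR(th0)).inv()*R0).as_rotvec();print("err",err)
    prevR,prevp=R0,p0;mx=np.zeros(7)
    for i in range(1,N+1):
        t=i/N;R=Rn.from_matrix(toolR(th0+(th1-th0)*t))*Rn.from_rotvec(err*max(0,1-i/nerr));p=p0+(p1-p0)*t
        w=(prevR.inv()*R).as_rotvec();d=prevR.inv().apply(p-prevp)*1000
        qn,e1,e2=IK(p,R.as_matrix(),x,q);mx=np.maximum(mx,abs(qn-q));
        print([[float(v) for v in w.round(3)],[float(v) for v in d.round(1)],20],qn.round(2),abs(qn-q).max().round(2),round(e1,1),round(e2,1));q=qn;prevR,prevp=R,p
    print("max step",mx)
E
python3 - <<'E'
from fk import *
fc=np.array([.591,-.116,.1153]);n=spin()[:,2]
plan(fc+.095*n,.555+np.pi,.5,24,12)
E
```

```text
err [-0.115   0.1434 -0.2736]
[[0.045, -0.14, 0.011], [-1.9, -0.8, 3.3], 20] [ 0.32  0.61 -0.43  2.3   1.53  0.26 -2.48] 0.26 0.0 0.0
[[0.042, -0.141, 0.012], [-1.4, -0.6, 3.6], 20] [ 0.34  0.62 -0.49  2.32  1.71  0.33 -2.54] 0.18 0.0 0.0
[[0.039, -0.141, 0.012], [-0.9, -0.4, 3.8], 20] [ 0.36  0.63 -0.53  2.35  1.84  0.39 -2.54] 0.14 0.0 0.0
[[0.036, -0.142, 0.013], [-0.4, -0.3, 3.9], 20] [ 0.38  0.63 -0.56  2.37  1.96  0.44 -2.51] 0.12 0.0 0.0
[[0.033, -0.143, 0.014], [0.2, -0.1, 3.9], 20] [ 0.39  0.64 -0.58  2.39  2.07  0.48 -2.47] 0.11 0.0 0.0
[[0.03, -0.143, 0.015], [0.7, -0.0, 3.8], 20] [ 0.41  0.65 -0.59  2.41  2.16  0.51 -2.41] 0.1 0.0 0.0
[[0.026, -0.144, 0.016], [1.2, 0.1, 3.7], 20] [ 0.42  0.65 -0.59  2.43  2.26  0.53 -2.34] 0.09 0.0 0.0
[[0.023, -0.144, 0.017], [1.8, 0.2, 3.5], 20] [ 0.44  0.66 -0.59  2.44  2.35  0.53 -2.26] 0.09 0.0 0.0
[[0.02, -0.145, 0.019], [2.2, 0.2, 3.2], 20] [ 0.46  0.66 -0.58  2.44  2.44  0.52 -2.17] 0.09 0.0 0.0
[[0.017, -0.145, 0.02], [2.7, 0.2, 2.8], 20] [ 0.48  0.66 -0.56  2.44  2.52  0.5  -2.08] 0.09 0.0 0.0
[[0.014, -0.145, 0.021], [3.1, 0.2,
[... 738 characters left out ...]
35  3.02  0.3  -1.4 ] 0.08 0.0 0.0
[[0.0, -0.133, 0.0], [3.5, 0.1, -1.6], 20] [ 0.4   0.61 -0.29  2.34  3.08  0.29 -1.32] 0.08 0.0 0.0
[[0.0, -0.133, -0.0], [3.3, 0.1, -2.1], 20] [ 0.39  0.6  -0.27  2.33  3.14  0.28 -1.25] 0.08 0.0 0.0
[[-0.0, -0.133, 0.0], [3.0, 0.1, -2.5], 20] [ 0.38  0.6  -0.24  2.32  3.2   0.27 -1.17] 0.07 0.0 0.0
[[-0.0, -0.133, -0.0], [2.6, 0.1, -2.9], 20] [ 0.36  0.6  -0.22  2.31  3.26  0.26 -1.1 ] 0.07 0.0 0.0
[[0.0, -0.133, 0.0], [2.2, 0.1, -3.2], 20] [ 0.35  0.6  -0.2   2.3   3.33  0.25 -1.03] 0.07 0.0 0.0
[[-0.0, -0.133, -0.0], [1.8, 0.1, -3.5], 20] [ 0.35  0.6  -0.18  2.29  3.39  0.24 -0.95] 0.07 0.0 0.0
max step [0.0209 0.0082 0.0578 0.0254 0.2586 0.068  0.1391]
```

>>> {"fn": "move_arm", "kwargs": {"commands": [[[0.045, -0.14, 0.011], [-1.9, -0.8, 3.3], 20], [[0.042, -0.141, 0.012], [-1.4, -0.6, 3.6], 20], [[0.039, -0.141, 0.012], [-0.9, -0.4, 3.8], 20], [[0.036, -0.142, 0.013], [-0.4, -0.3, 3.9], 20], [[0.033, -0.143, 0.014], [0.2, -0.1, 3.9], 20], [[0.03, -0.143, 0.015], [0.7, 0, 3.8], 20], [[0.026, -0.144, 0.016], [1.2, 0.1, 3.7], 20], [[0.023, -0.144, 0.017], [1.8, 0.2, 3.5], 20]]}}

```text
time: 13.45
tcp_pos: [0.4969, -0.0864, 0.1743]
eef_rot: [-0.884, 0.81, -1.428]
contact_force: [-0.1, -0.3, -4.0]
finger_gap: 0.034
```

```bash
python3 - <<'E'
from fk import *
s=manip.read_state();print(s["qpos"],s["tcp_pos"])
fc=np.array([.591,-.116,.1153]);n=spin()[:,2]
R=Rn.from_rotvec(s["eef_rot"]).as_matrix();v=spin().T@R[:,0];print(v);th=np.arctan2(-v[1],-v[0]);th+=2*np.pi*(th<0);print("th",th)
plan(fc+.095*n,.555+np.pi,th,16,12)
E
```

```text
[ 0.3941  0.6443 -0.51    2.4417  2.4278  0.5019 -2.3463] [ 0.4969 -0.0864  0.1743]
[-0.0571 -0.994   0.0935]
th 1.5134390679510858
err [-0.0376  0.0018 -0.0936]
[[0.015, -0.136, 0.003], [2.2, 0.2, 3.2], 20] [ 0.39  0.64 -0.49  2.44  2.49  0.5  -2.26] 0.08 0.0 0.0
[[0.014, -0.136, 0.003], [2.6, 0.2, 2.9], 20] [ 0.39  0.64 -0.47  2.45  2.56  0.5  -2.18] 0.09 0.0 0.0
[[0.013, -0.136, 0.004], [3.0, 0.3, 2.5], 20] [ 0.39  0.64 -0.44  2.44  2.62  0.49 -2.09] 0.09 0.0 0.0
[[0.012, -0.136, 0.004], [3.3, 0.3, 2.1], 20] [ 0.39  0.64 -0.42  2.44  2.69  0.48 -2.  ] 0.09 0.0 0.0
[[0.011, -0.136, 0.005], [3.6, 0.3, 1.6], 20] [ 0.39  0.63 -0.39  2.43  2.76  0.47 -1.91] 0.09 0.0 0.0
[[0.01, -0.136, 0.005], [3.7, 0.3, 1.1], 20] [ 0.39  0.63 -0.37  2.42  2.82  0.45 -1.83] 0.09 0.0 0.0
[[0.009, -0.136, 0.005], [3.9, 0.3, 0.6], 20] [ 0.39  0.63 -0.34  2.41  2.89  0.42 -1.74] 0.09 0.0 0.0
[[0.008, -0.136, 0.006], [3.9, 0.2, 0.0], 20] [ 0.38  0.62 -0.32  2.4   2.96  0.4  -1.66] 0.08 0.0 0.0
[[0.007, -0.137, 0.006], [3.9, 0.2, -0.5], 20] [ 0.38  0.62 -0.29  2.38  3.03  0.37 -1.58] 0.08 0.0 0.0
[[0.006, -0.137, 0.007], [3.8, 0.2, -1.0], 20] [ 0.38  0.61 -0.27  2.36  3.09  0.34 -1.5 ] 0.08 0.0 0.0
[[0.005, -0.137, 0.007], [3.6, 0.2, -1.5], 20] [ 0.37  0.61 -0.25  2.35  3.16  0.31 -1.42] 0.08 0.0 0.0
[[0.004, -0.137, 0.008], [3.4, 0.1, -2.0], 20] [ 0.36  0.6  -0.23  2.33  3.22  0.28 -1.34] 0.08 0.0 0.0
[[-0.0, -0.136, -0.0], [3.1, 0.1, -2.4], 20] [ 0.35  0.6  -0.2   2.32  3.29  0.27 -1.27] 0.08 0.0 0.0
[[-0.0, -0.136, -0.0], [2.7, 0.1, -2.8], 20] [ 0.34  0.6  -0.18  2.31  3.35  0.26 -1.19] 0.08 0.0 0.0
[[0.0, -0.136, 0.0], [2.3, 0.1, -3.2], 20] [ 0.33  0.6  -0.16  2.3   3.41  0.26 -1.12] 0.07 0.0 0.0
[[0.0, -0.136, -0.0], [1.8, 0.1, -3.4], 20] [ 0.32  0.59 -0.14  2.29  3.48  0.25 -1.04] 0.07 0.0 0.0
max step [0.0116 0.0048 0.0252 0.0182 0.0674 0.0293 0.0876]
```

>>> {"fn": "move_arm", "kwargs": {"commands": [[[0.015, -0.136, 0.003], [2.2, 0.2, 3.2], 20], [[0.014, -0.136, 0.003], [2.6, 0.2, 2.9], 20], [[0.013, -0.136, 0.004], [3, 0.3, 2.5], 20], [[0.012, -0.136, 0.004], [3.3, 0.3, 2.1], 20], [[0.011, -0.136, 0.005], [3.6, 0.3, 1.6], 20], [[0.01, -0.136, 0.005], [3.7, 0.3, 1.1], 20], [[0.009, -0.136, 0.005], [3.9, 0.3, 0.6], 20], [[0.008, -0.136, 0.006], [3.9, 0.2, 0], 20]]}}

```text
time: 14.45
tcp_pos: [0.5201, -0.1038, 0.1858]
eef_rot: [-1.36, -0.068, -0.742]
contact_force: [-0.4, 0.4, -2.5]
finger_gap: 0.0343
```

>>> {"fn": "move_arm", "kwargs": {"commands": [[[0.007, -0.137, 0.006], [3.9, 0.2, -0.5], 20], [[0.006, -0.137, 0.007], [3.8, 0.2, -1], 20], [[0.005, -0.137, 0.007], [3.6, 0.2, -1.5], 20], [[0.004, -0.137, 0.008], [3.4, 0.1, -2], 20], [[0, -0.136, 0], [3.1, 0.1, -2.4], 20], [[0, -0.136, 0], [2.7, 0.1, -2.8], 20], [[0, -0.136, 0], [2.3, 0.1, -3.2], 20], [[0, -0.136, 0], [1.8, 0.1, -3.4], 20]]}}

```text
time: 15.45
tcp_pos: [0.5435, -0.121, 0.1973]
eef_rot: [-1.593, -0.914, 0.094]
contact_force: [0.4, -0.1, -3.5]
finger_gap: 0.0338
```

```bash
cat > st.py <<'E'
from fk import *
fc=np.array([.591,-.116,.1153]);Rs=spin()
def tell():
    s=manip.read_state();R=Rn.from_rotvec(s["eef_rot"]).as_matrix()
    t=Rs.T@(s["tcp_pos"]-fc)*1000;v=Rs.T@R[:,0];th=np.arctan2(-v[1],-v[0])+2*np.pi
    f=Rs.T@s["contact_force"];m=R.T@s["wrist_torque"]
    print("t",s["time"],"q",s["qpos"].round(2),"gap",round(s["finger_gap"]*1000,1));print("TCP in spindle mm",t.round(1),"flange height",round(t[2]-21.3,1),"th",round(th-np.pi,3),"tilt deg",np.degrees(np.arccos(-R[:,1]@Rs[:,2])).round(2),"Fspindle",f.round(1),"Mtool",m.round(2))
    return s,R
def go(h,x=0,y=0,th=.555,n=1):
    "total move to TCP at flange height h (mm) and lateral x,y"
    s,R=tell();p=fc+Rs@(np.array([x,y,h+21.3])/1000);Rg=toolR(th+np.pi)
    print("rel turn",(Rn.from_matrix(R.T@Rg)).as_rotvec().round(4),"shift",(R.T@(p-s["tcp_pos"])*1000).round(1))
E
python3 -c "
from st import *
go(60)"
```

```text
t 15.45 q [ 0.32  0.59 -0.14  2.29  3.47  0.24 -1.04] gap 33.8
TCP in spindle mm [-0.3 -0.4 94.9] flange height 73.6 th 0.553 tilt deg 0.14 Fspindle [-1.4 -0.1 -3.2] Mtool [0.38 0.05 0.51]
rel turn [-0.0008 -0.0022 -0.0023] shift [ 0.5 13.6  0.2]
```

The hand is on the spindle axis within 0.5 mm, 0.14° of tilt and 0.002 rad of turn. I'll lower it.

>>> {"fn": "move_arm", "kwargs": {"commands": [[[0, 0, 0], [0.5, 7, 0.2], 20], [[0, -0.002, -0.002], [0, 7, 0], 20], [[0, 0, 0], [0, 7, 0], 20], [[0, 0, 0], [0, 7, 0], 20], [[0, 0, 0], [0, 7, 0], 20], [[0, 0, 0], [0, 7, 0], 20], [[0, 0, 0], [0, 7, 0], 20], [[0, 0, 0], [0, 4, 0], 20]]}}

```text
time: 16.45
tcp_pos: [0.5708, -0.1179, 0.1515]
eef_rot: [-1.592, -0.915, 0.089]
contact_force: [-0.0, -0.0, -1.8]
finger_gap: 0.0339
```

```bash
python3 -c "
from st import *
go(8)
b=manip.capture('side')[:,:,::-1];w=manip.capture('top')[:,:,::-1]
cv2.imwrite('pics/in.png',np.hstack([crop(b,300,110,80,90,5),crop(w,350,145,80,90,5)]))"
```

```text
t 16.45 q [ 0.27  0.71 -0.09  2.25  3.44  0.34 -1.01] gap 33.9
TCP in spindle mm [ 0.5  0.1 41.4] flange height 20.1 th 0.55 tilt deg 0.06 Fspindle [-1.   0.  -1.6] Mtool [ 0.46 -0.01  0.56]
rel turn [ 0.0001 -0.0045  0.001 ] shift [-0.5 12.1  0.2]
```

View pics/in.png

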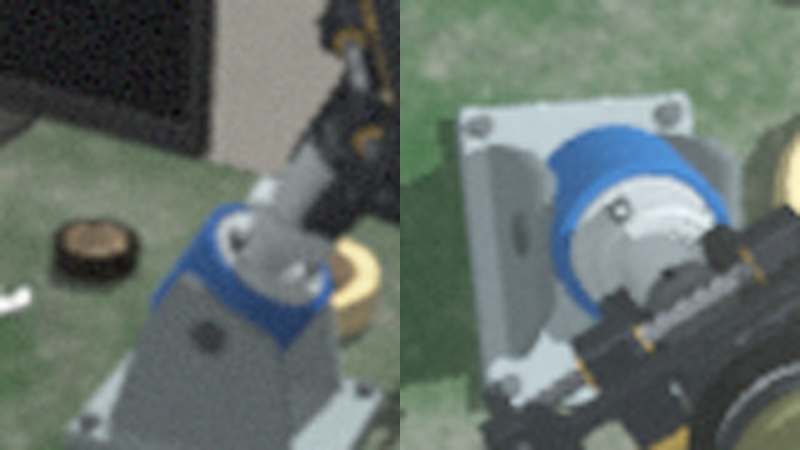

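The taper is inside the bore and centred, with the flange about 20 mm off the face and no contact yet. I'll lower slowly.

>>> {"fn": "move_arm", "kwargs": {"commands": [[[0, 0, 0], [-0.5, 2, 0], 20], [[0, -0.003, 0], [0, 2, 0], 20], [[0, 0, 0], [0, 2, 0], 20], [[0, 0, 0], [0, 2, 0], 20], [[0, 0, 0], [0, 1, 0], 20], [[0, 0, 0], [0, 1, 0], 20], [[0, 0, 0], [0, 1, 0], 20], [[0, 0, 0], [0, 0, 0], 20]]}}

```text
time: 17.55
tcp_pos: [0.5758, -0.1177, 0.1421]
eef_rot: [-1.592, -0.918, 0.091]
contact_force: [0.2, 0.6, -2.2]
finger_gap: 0.0341
```

```bash
python3 -c "
from st import *
go(0)"
```

```text
t 17.55 q [ 0.26  0.73 -0.08  2.25  3.43  0.35 -1.01] gap 34.1
TCP in spindle mm [ 0.2 -0.2 30.9] flange height 9.6 th 0.553 tilt deg 0.07 Fspindle [-0.9  0.6 -2. ] Mtool [ 0.39 -0.01  0.5 ]
rel turn [ 0.0003 -0.0016  0.0011] shift [-0.1  9.6  0.3]
```

>>> {"fn": "move_arm", "kwargs": {"commands": [[[0, 0, 0], [0, 1, 0], 20], [[0, 0, 0], [0, 0.7, 0], 20], [[0, 0, 0], [0, 0.7, 0], 20], [[0, 0, 0], [0, 0.7, 0], 20], [[0, 0, 0], [0, 0.7, 0], 20], [[0, 0, 0], [0, 0.7, 0], 20], [[0, 0, 0], [0, 0.5, 0], 20], [[0, 0, 0], [0, 0, 0], 20]]}}

```text
time: 18.55
tcp_pos: [0.5783, -0.1174, 0.1378]
eef_rot: [-1.592, -0.918, 0.091]
contact_force: [-0.0, -0.2, -3.3]
finger_gap: 0.0342
```

```bash
python3 -c "
from st import *
go(0)"
```

```text
t 18.55 q [ 0.25  0.74 -0.08  2.24  3.43  0.36 -1.01] gap 34.2
TCP in spindle mm [ 0.2 -0.2 25.9] flange height 4.6 th 0.553 tilt deg 0.06 Fspindle [-1.7 -0.2 -2.8] Mtool [0.47 0.06 0.52]
rel turn [ 0.0002 -0.0016  0.0011] shift [-0.   4.6  0.3]
```

>>> {"fn": "move_arm", "kwargs": {"commands": [[[0, 0, 0], [0, 0.5, 0], 20], [[0, 0, 0], [0, 0.5, 0], 20], [[0, 0, 0], [0, 0.5, 0], 20], [[0, 0, 0], [0, 0.5, 0], 20], [[0, 0, 0], [0, 0.5, 0], 20], [[0, 0, 0], [0, 0.5, 0], 20], [[0, 0, 0], [0, 0, 0], 20], [[0, 0, 0], [0, 0, 0], 20]]}}

```text
time: 19.55
tcp_pos: [0.5797, -0.1173, 0.1352]
eef_rot: [-1.592, -0.917, 0.091]
contact_force: [0.1, 0.6, -2.9]
finger_gap: 0.0342
```

```bash
python3 -c "
from st import *
go(0)"
```

```text
t 19.55 q [ 0.25  0.75 -0.08  2.24  3.43  0.36 -1.01] gap 34.2
TCP in spindle mm [ 0.1 -0.2 22.9] flange height 1.6 th 0.553 tilt deg 0.06 Fspindle [-1.3  0.6 -2.6] Mtool [0.5  0.07 0.62]
rel turn [ 0.0002 -0.0017  0.001 ] shift [-0.   1.6  0.3]
```

>>> {"fn": "move_arm", "kwargs": {"commands": [[[0, 0, 0], [0, 0.4, 0], 20], [[0, 0, 0], [0, 0.3, 0], 20], [[0, 0, 0], [0, 0.3, 0], 20], [[0, 0, 0], [0, 0.3, 0], 20], [[0, 0, 0], [0, 0.3, 0], 20], [[0, 0, 0], [0, 0.3, 0], 20], [[0, 0, 0], [0, 0, 0], 20], [[0, 0, 0], [0, 0, 0], 20]]}}

```text
time: 20.55
tcp_pos: [0.5794, -0.1182, 0.1338]
eef_rot: [-1.594, -0.915, 0.092]
contact_force: [-6.8, -2.7, 6.4]
finger_gap: 0.0341
```

```bash
python3 -c "
from st import *
go(0)
b=manip.capture('side')[:,:,::-1];w=manip.capture('top')[:,:,::-1]
cv2.imwrite('pics/in2.png',np.hstack([crop(b,320,130,50,56,8),crop(w,370,165,50,56,8)]))"
```

```text
t 20.55 q [ 0.25  0.75 -0.07  2.24  3.43  0.36 -1.01] gap 34.1
TCP in spindle mm [-1.  -1.  21.9] flange height 0.6 th 0.552 tilt deg 0.07 Fspindle [-2.9 -2.   9.1] Mtool [0.49 0.08 0.9 ]
rel turn [ 0.0006 -0.0026 -0.0011] shift [1.4 0.6 0.4]
```

View pics/in2.png

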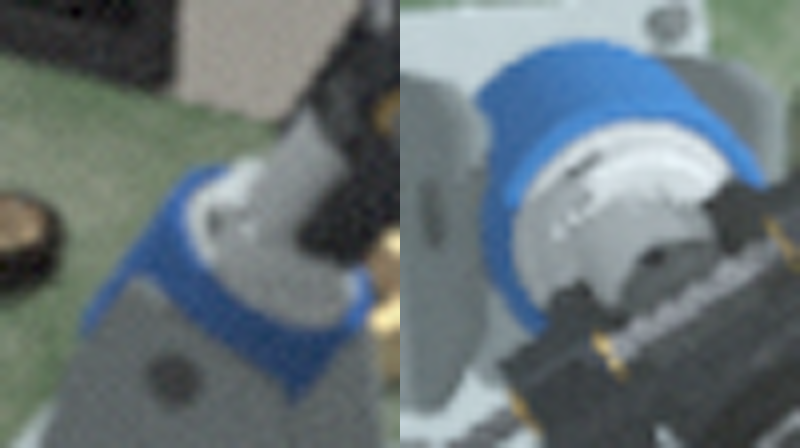

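Contact has begun: about 12 N axial at an estimated flange height of 0.6 mm, and the images show the flange close to the face with the dogs in its slots. I'll wiggle the turn gently under light pressure to find the dog walls and see whether it drops further.

>>> {"fn": "move_arm", "kwargs": {"commands": [[[0, 0.02, 0], [0, 0.3, 0], 20], [[0, 0.02, 0], [0, 0, 0], 20], [[0, -0.02, 0], [0, 0, 0], 20], [[0, -0.02, 0], [0, 0, 0], 20], [[0, -0.02, 0], [0, 0, 0], 20], [[0, -0.02, 0], [0, 0, 0], 20], [[0, -0.02, 0], [0, 0, 0], 20], [[0, 0, 0], [0, 0, 0], 20]]}}

```text
time: 21.65
tcp_pos: [0.5794, -0.1183, 0.1337]
eef_rot: [-1.599, -0.958, 0.137]
contact_force: [-8.5, -1.5, 8.0]
finger_gap: 0.0342
```

```bash
python3 -c "
from st import *
go(0)"
```

```text
t 21.65 q [ 0.24  0.75 -0.06  2.24  3.45  0.37 -0.97] gap 34.2
TCP in spindle mm [-1.  -1.2 21.8] flange height 0.5 th 0.609 tilt deg 0.1 Fspindle [-3.4 -0.7 11.3] Mtool [0.74 1.1  0.71]
rel turn [ 0.0011  0.0535 -0.0013] shift [1.5 0.5 0.4]
```

>>> {"fn": "move_arm", "kwargs": {"commands": [[[0, 0.02, 0], [0, 0, 0], 20], [[0, 0.02, 0], [0, 0, 0], 20], [[0, 0.02, 0], [0, 0, 0], 20], [[0, 0.02, 0], [0, 0, 0], 20], [[0, 0.02, 0], [0, 0, 0], 20], [[0, 0.02, 0], [0, 0, 0], 20], [[0, 0, 0], [0, 0, 0], 20], [[0, 0, 0], [0, 0, 0], 20]]}}

```text
time: 22.65
tcp_pos: [0.5784, -0.1177, 0.1332]
eef_rot: [-1.587, -0.868, 0.046]
contact_force: [-10.0, -1.4, 8.0]
finger_gap: 0.0342
```

```bash
python3 -c "
from st import *
go(0)"
```

```text
t 22.65 q [ 0.26  0.75 -0.09  2.24  3.4   0.36 -1.04] gap 34.2
TCP in spindle mm [-2.  -0.5 21.8] flange height 0.5 th 0.493 tilt deg 0.15 Fspindle [-4.7 -0.4 12. ] Mtool [ 0.7  -0.17  1.01]
rel turn [-0.0012 -0.0616 -0.0024] shift [ 2.   0.5 -0.5]
```

>>> {"fn": "move_arm", "kwargs": {"commands": [[[0, -0.025, 0], [-0.7, 0, 0.2], 20], [[0, -0.025, 0], [-0.7, 0, 0.2], 20], [[0, 0, 0], [0, 0, 0], 20], [[0, 0, 0], [0, 0.3, 0], 20], [[0, 0, 0], [0, 0, 0], 20], [[0, 0, 0], [0, 0, 0], 20], [[0, 0, 0], [0, 0, 0], 20], [[0, 0, 0], [0, 0, 0], 20]]}}

```text
time: 23.65
tcp_pos: [0.5789, -0.1181, 0.1333]
eef_rot: [-1.593, -0.909, 0.083]
contact_force: [-9.1, -1.5, 11.6]
finger_gap: 0.034
```

```bash
python3 -c "
from st import *
go(0)"
```

```text
t 23.65 q [ 0.25  0.75 -0.07  2.24  3.42  0.37 -1.01] gap 34.0
TCP in spindle mm [-1.6 -0.9 21.7] flange height 0.4 th 0.543 tilt deg 0.08 Fspindle [-2.1 -0.6 14.6] Mtool [0.69 0.1  0.57]
rel turn [ 0.0012 -0.0121  0.0007] shift [1.8 0.4 0. ]
```

The height holds at 21.7 mm while the axial force rises to 16 N, so this is a hard stop. The torque walls lie within about ±3° and it sits free between them. I'll ease the pressure and let go.

>>> {"fn": "move_arm", "kwargs": {"commands": [[[0, 0, 0], [0, -0.4, 0], 20], [[0, 0, 0], [0, -0.4, 0], 20], [[0, 0, 0], [0, 0, 0], 20], [[0, 0, 0], [0, 0, 0], 32], [[0, 0, 0], [0, 0, 0], 40], [[0, 0, 0], [0, 0, 0], 50], [[0, 0, 0], [0, 0, 0], 60], [[0, 0, 0], [0, 0, 0], 75]], "squeeze": 10}}

```text
time: 24.65
tcp_pos: [0.5798, -0.1175, 0.1331]
eef_rot: [-1.592, -0.91, 0.083]
contact_force: [0.5, -0.2, -0.8]
finger_gap: 0.0676
```

>>> {"fn": "move_arm", "kwargs": {"commands": [[[0, 0, 0], [0, 0, 0], 80], [[0, 0, 0], [0, 0, 0], 80], [[0, 0, 0], [0, -5, 0], 80], [[0, 0, 0], [0, -10, 0], 80], [[0, 0, 0], [0, -15, 0], 80], [[0, 0, 0], [0, -20, 0], 80], [[0, 0, 0], [0, -20, 0], 80], [[0, 0, 0], [0, -10, 0], 80]]}}

```text
time: 25.65
tcp_pos: [0.5389, -0.1219, 0.2039]
eef_rot: [-1.593, -0.91, 0.082]
contact_force: [1.0, 0.2, -0.2]
finger_gap: 0.0797
```

```bash
python3 - <<'E'
from st import *
tell()
n=Rs[:,2];T=manip.calibration("top");S=manip.calibration("side");W=manip.calibration("wrist")
ims={k:manip.capture(k)[:,:,::-1] for k in("side","top","wrist")}
for k in ims: cv2.imwrite(f"pics/f_{k}.png",ims[k])
X=fc+n*.07
for k,c in(("side",S),("top",T),("wrist",W)): print(k,"nut top home",proj(c,X),"if 6 short",proj(c,X+.006*n),"face",proj(c,fc))
u,v=proj(W,fc+n*.03).astype(int);u=max(0,min(440,u-80));v=max(0,min(310,v-45));print(u,v)
w=cv2.resize(ims["wrist"][v:v+90,u:u+160],(800,450),interpolation=2)[:300]
w=cv2.resize(ims["wrist"][max(0,v-30):v+120,max(0,u-20):u+180],(400,300),interpolation=2)
m=np.vstack([np.hstack([cv2.resize(ims["side"][125:185,315:395],(400,300),interpolation=2),cv2.resize(ims["top"][155:215,355:435],(400,300),interpolation=2)]),np.hstack([w,cv2.resize(ims["wrist"],(400,250))[:300] if 0 else cv2.resize(ims["wrist"],(400,300))])])
cv2.imwrite("pics/fin.png",m)
E
```

```text
t 25.65 q [ 0.34  0.58 -0.15  2.29  3.47  0.24 -1.05] gap 79.7
TCP in spindle mm [ -1.2  -0.9 102.9] flange height 81.6 th 0.543 tilt deg 0.13 Fspindle [ 0.8  0.2 -0.6] Mtool [0.25 0.06 0.25]
side nut top home [368.1167 142.0237] if 6 short [369.417  140.3499] face [353.7309 160.5422]
top nut top home [408.045  205.5056] if 6 short [408.9096 206.5787] face [398.8389 194.0791]
wrist nut top home [319.1882 238.6378] if 6 short [319.1758 242.826 ] face [319.2933 203.2443]
239 170
```

View pics/fin.png

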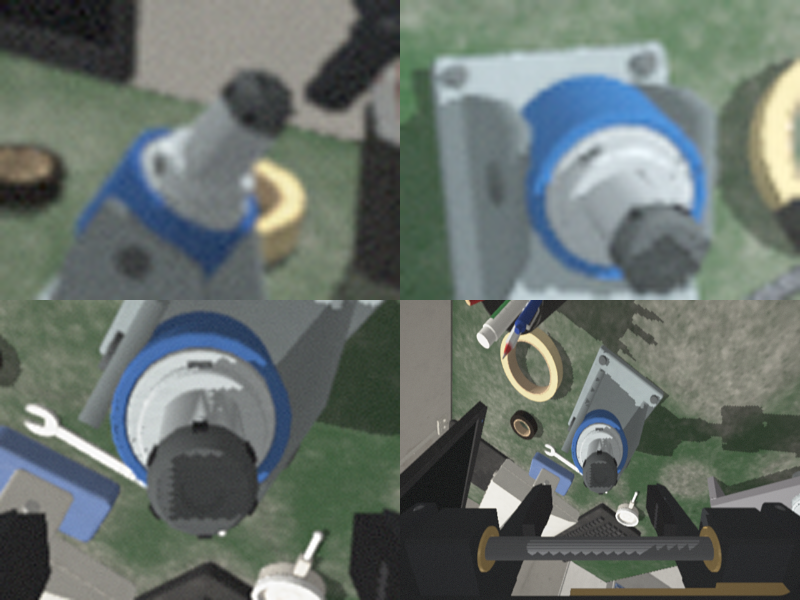

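The final views show the arbor standing alone in the spindle. The nut's top is at side (367,144) and top (408,205), against home predictions of (368,142) and (408,205.5). As a last check that it is fully home, I'll press lightly on the nut with closed fingers.

>>> {"fn": "move_arm", "kwargs": {"commands": [[[0, 0, 0], [0, 0, 0], 0], [[0, 0, 0], [0, 0, 0], 0], [[0, 0, 0], [0, 0, 0], 0], [[0, 0, 0], [0, 3, 0], 0], [[0, 0, 0], [0, 6, 0], 0], [[0, 0, 0], [0, 6, 0], 0], [[0, 0, 0], [0, 6, 0], 0], [[0, 0, 0], [0, 5, 0], 0]]}}

```text
time: 26.8
tcp_pos: [0.5527, -0.1202, 0.1793]
eef_rot: [-1.591, -0.91, 0.083]
contact_force: [-0.1, -0.6, 0.2]
finger_gap: 0.002
```

>>> {"fn": "move_arm", "kwargs": {"commands": [[[0, 0, 0], [0, 1, 0], 0], [[0, 0, 0], [0, 1, 0], 0], [[0, 0, 0], [0, 1, 0], 0], [[0, 0, 0], [0, 1, 0], 0], [[0, 0, 0], [0, 0.6, 0], 0], [[0, 0, 0], [0, 0.6, 0], 0], [[0, 0, 0], [0, 0.6, 0], 0], [[0, 0, 0], [0, 0, 0], 0]]}}

```text
time: 27.8
tcp_pos: [0.5549, -0.1201, 0.1757]
eef_rot: [-1.592, -0.91, 0.083]
contact_force: [-6.1, -0.6, 11.0]
finger_gap: 0.0008
```

```bash
python3 -c "
from st import *
tell()"
```

```text
t 27.8 q [ 0.3   0.65 -0.11  2.28  3.45  0.3  -1.03] gap 0.8
TCP in spindle mm [-1.3 -0.6 70.5] flange height 49.2 th 0.544 tilt deg 0.11 Fspindle [ 0.1  0.  12.6] Mtool [0.39 0.03 0.11]
```

The nut top stops firmly at 70.5 mm under 12.6 N (nominal 70), with no sinking. I'll back away and check the scene.

>>> {"fn": "move_arm", "kwargs": {"commands": [[[0, 0, 0], [0, -3, 0], 0], [[0, 0, 0], [0, -10, 0], 0], [[0, 0, 0], [0, -15, 0], 0], [[0, 0, 0], [0, -15, 0], 0], [[0, 0, 0], [0, -10, 0], 0], [[0, 0, 0], [0, -5, 0], 0], [[0, 0, 0], [0, 0, 0], 0], [[0, 0, 0], [0, 0, 0], 0]]}}

```text
time: 28.8
tcp_pos: [0.5266, -0.1228, 0.2248]
eef_rot: [-1.591, -0.91, 0.083]
contact_force: [-0.2, 0.0, 0.4]
finger_gap: 0.0007
```

```bash
python3 - <<'E'
from st import *
tell()
t=manip.capture("top")[:,:,::-1];s=manip.capture("side")[:,:,::-1]
a=cv2.imread("pics/top0.png")
for n,(x0,y0,x1,y1) in dict(gauge=(295,100,328,150),spanner=(338,115,416,135),caliper=(308,285,412,320),mandrel=(245,230,275,260)).items():
    d=cv2.absdiff(a,t)[y0:y1,x0:x1].astype(float).mean();
    g=lambda i:cv2.cvtColor(i[y0:y1,x0:x1],cv2.COLOR_BGR2GRAY).astype(np.float32)
    print(n,"mean diff",round(d,1),"shift px",np.round(cv2.phaseCorrelate(g(a),g(t)),2))
cv2.imwrite("pics/end.png",np.hstack([cv2.resize(t[60:340,190:520],(400,340)),cv2.resize(s[125:185,315:395],(400,340),interpolation=2)]))
E
```

```text
t 28.8 q [ 0.38  0.52 -0.2   2.3   3.49  0.18 -1.06] gap 0.7
TCP in spindle mm [ -1.3  -0.5 127.2] flange height 105.9 th 0.543 tilt deg 0.06 Fspindle [0.  0.  0.4] Mtool [0.26 0.08 0.27]Traceback (most recent call last):
  File "<stdin>", line 8, in <module>
    return _wrapfunc(a, 'round', decimals=decimals, out=out)
    return _wrapit(obj, method, *args, **kwds)
    conv = _array_converter(obj)
ValueError: setting an array element with a sequence. The requested array has an inhomogeneous shape after 1 dimensions. The detected shape was (2,) + inhomogeneous part.
```

```bash
python3 - <<'E'
from st import *
t=manip.capture("top")[:,:,::-1];a=cv2.imread("pics/top0.png")
for n,(x0,y0,x1,y1) in dict(gauge=(295,100,328,150),spanner=(338,115,416,135),caliper=(308,285,412,320),mandrel=(245,230,275,260)).items():
    g=lambda i:cv2.cvtColor(np.ascontiguousarray(i[y0:y1,x0:x1]),cv2.COLOR_BGR2GRAY).astype(np.float32)
    print(n,np.abs(g(a)-g(t)).mean().round(1),np.round(cv2.phaseCorrelate(g(a),g(t))[0],2))
manip.job_done()
E
```

```text
gauge 10.4 [ 0.02 -0.02]
spanner 10.4 [-0.04  0.01]
caliper 10.9 [ 0.04 -0.09]
mandrel 11.8 [-0.05  0.  ]
the job is handed in; nothing more can be done
```

The arbor is seated in the spindle and released, and I handed the job in at about 29 s of the 64 s allowed. I gripped it on its flats, turned its slots to the dog angle measured in the images (about 0.55 rad) and lowered it slowly. No turning search was needed, because the slots went over the dogs on the way down. I then wiggled it to check, eased off, opened and backed away.

**Checks that agreed:**
- **Depth:** the arbor held firm while axial force rose to about 16 N, with the flange's estimated height at 0.4 mm above the spindle face. After release, the nut top stopped at 70.5 mm under 12.6 N, against a nominal 70 mm. A stop on the dog tops would have read about 76 mm.
- **Dogs:** turning one way gave a clear wall (1.1 N m). The other way showed only slight torque, so the far wall was not clearly felt.
- **Other items:** the gauge, spanner, caliper and mandrel moved less than 0.1 px in the top view.

**What disagreed or failed:**
- **Gap reading:** the fingers read 34 mm on the flats, not 30. It was the same at three hand angles, so I took it as the aligned reading.
- **Axis position:** the seated arbor sits about 1 to 1.5 mm from the spindle axis I measured. That is close to the stated play plus calibration error.
- **Approach:** the first approach to the spindle stopped about 16° short near a wrist singularity, so I replanned it half a turn round.
- **Last picture:** I did not view a final picture, because the script failed before saving it. The last scene check is numeric only.

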